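Load a label roll on the unwind stand of a packing bench

ROBOT

A 7-joint arm with a two-finger parallel gripper is mounted at the origin on the work surface. World frame = base frame: x ahead of the robot, y to its left, z up, the work surface at z = 0. Lengths are in m, angles in rad, forces in N, time in s.
With the tool pointing down it reaches from about 0.4 to 0.85 m from the base axis. Payload 4.5 kg.
Tool frame: the origin (TCP) lies at the very end of the fingers, on their centre line; the grasp point (between the pads) lies 19 mm behind it; y points along the fingers, x is the direction in which the jaws open and shut, and the axes are right-handed (so a half turn about y gives the same grasp; the last joint's range is limited). The gripper opens to 88 mm and grips with 3 to 60 N. Pads are 18 mm wide; open, the fingers measure 123 mm over their backs; the gripper's body (75 mm by 187 mm) begins 45 mm behind the grasp point.
Start: joints at [1.351, 0.689, -0.195, 1.565, 0.157, 0.902, -0.215], TCP at [0.157, -0.605, 0.239] pointing down, gripper open.
Joint ranges: [-3.01, 3.01], [-0.46, 2.08], [-1.47, 1.51], [0.13, 2.56], [-1, 4.14], [0.04, 2.09], [-2.66, 2.66]. Speed limits (rad/s): [2.57, 2.57, 3.14, 3.14, 3.14, 3.14, 3.14].

INTERFACE

Orientations are given as a unit quaternion [x, y, z, w].
In Python, from plant import r gives the robot as it stands.
- The arm moves only by the shell command python3 -m inch 'ROWS' [OPENING] [FORCE]. ROWS is JSON, a list of rows, each a list of 6 numbers: the shift along the tool's x, y, z in mm, then the turn, a rotation vector about the tool's x, y, z in rad. In form: [[x, y, z, ax, ay, az], ...]. A call has 1 to 12 rows; each row shifts and turns the commanded pose from where the row before left it, along the tool's axes as they then stand; what a row does not reach is not made up. A row lasts 1/12 s, in which the tool goes at most 41.7 mm and 7.16 degrees, less where a joint would pass 70% of its speed; a pose out of reach is approached as far as the arm can. A call is refused whole if a number of a shift passes 41.7 or a number of a turn 0.125, either way. A call with a gripper value outside its range is refused whole. OPENING is the finger opening in mm, from 0 to 88.1, set as the call begins (- or left out, the last holds). The fingers move at their own pace and stop on an object; FORCE is the grip in N (left out, the last holds). Time passes only in rows, so rows that do not move let the fingers close. It gives the time, the measured TCP pose, the force and the opening at its end, in the units of the state.
- r.get_state(): the state, without advancing time (a new reading comes with each control period).
- r.snapshot(name): name is "side" or "top" or "wrist"; returns a dict with "img" (420x560x3 uint8, red, green, blue), "range_z" (420x560 float32, m along the optical axis (not along the pixel's ray), 0 where there is no reading), "mtx" (3x3 intrinsics, pixels), "k1" (the pictures are not rectified: a ray, as slopes to the right and down, at radius r is drawn at 1 + k1 r^2 times it, then the intrinsics apply), "camera_from_world" (4x4, takes a point from world to camera coordinates); the wrist camera has in their place "tool_from_camera" (4x4, takes a point from camera to tool coordinates, whose origin is the TCP and whose axes are the tool frame's). Camera axes: x right, y down, z forward; pixel columns grow to the right and rows downward; lengths in m; the calibration is good to about 2 mm. A picture is of the moment at which its call begins: read the wrist's pose just before it.
- r.finish_job(): hands the job in, once; it reports no verdict.
The state is a dict: "clock": time; "q": joint angles; "qd": joint speeds; "joint_torque": joint torques, N m; "tool_pos": TCP position; "eef_rot": TCP orientation; "contact_force": force on the tool from outside, world axes, zero at the start; "moment": the same for the moment, N m; "opening": opening from 0.0 (shut) to 1.0 (fully open).
Only numpy, scipy, OpenCV 4.12 (cv2) and the standard library are available. Lean on these libraries where they do the work, as an engineer would, in place of code of your own. Each camera call takes 0.05 s, during which the arm holds its last target.

TASK

Load the unwind stand: set the white label roll down between its two upright cheeks, on the two rubber rollers, then slide the orange-handled spindle through the near cheek (the one beside the yellow tab), the roll's core and the far cheek until its black collar is home against the near cheek. Then press the yellow tab all the way down so that the other end of the keeper tips up behind the collar and locks the spindle in, and let go. Leave the other things on the bench where they are.

Things in the scene. Friction and masses are not known exactly. Their poses are not given: they have to be found in the camera images.
- stand: Fixed grey unwind stand. Origin on the bench under the roll's place; z up; turned at most 0.3 rad. Base 10 mm thick, x -60 to 125, y -90 to 60 mm. Near cheek at y -48 to -36, far cheek at y 36 to 48 (72 mm between), both x -30 to 30 and up to z 97, each with a 22 mm round through hole along y at x 0, z 75. Keeper's pivot ears: x 36 to 54, y -82 to -46, up to z 55.
- roll_seat (a point): Where the centre of the roll's core belongs, in line with the holes: stand x 0, y 0, z 75 mm; axes as the stand's. Below it two fixed rubber rollers run along y from cheek to cheek, 12 mm in diameter, centres at x -19 and 19, z 44.4: the roll set down on them centres itself here.
- near_hole (a point): Centre of the near cheek's hole at its outer face (stand y = -48 mm), where the spindle goes in, towards +y of the stand. Its axes are the stand's.
- far_hole (a point): Centre of the far cheek's hole at its outer face (stand y = 48 mm), where the spindle's tip comes out. Its axes are the stand's.
- label_roll: White paper label roll with brown card core: 60 mm in diameter, 60 mm wide, core hole 26 mm, about 150 g. Origin at the middle of the core; y is the roll's axis, level, and either end may face the near cheek. At the start it lies on its rim on the rack, core centre 46.6 mm above the bench, free to be gripped across its diameter along its x.
- roll_rack: Fixed plywood rack for the roll, 110 x 84 mm base 10 mm high, with two 12 mm bars along y (tops at z = 22 mm). Origin under its middle on the bench. Its place and that of the spindle's rest may be swapped.
- spindle: Spindle, 188 mm long, about 150 g, level on its rest, axis 55 mm above the bench. Origin on its axis at the collar's front face; y runs to the tip. Steel shaft 16 mm in diameter, y 0 to 120, the last 14 tapering to 6; black collar 48 mm in diameter, y -6 to 0; round orange handle 18 mm in diameter, y -68 to -6. Balances about 35 mm ahead of the collar face. Let go when home, sags 3 mm in the holes.
- spindle_grip (a point): Middle of the orange handle, on the spindle's axis, 40 mm behind the collar's front face: the place to grip it.
- spindle_tip (a point): The spindle's tapered tip, on the axis, 120 mm ahead of the collar's front face.
- rod_rest: Fixed wooden rest for the spindle: 70 x 125 mm base 10 mm high (y -43 to 83 mm) and two V forks at y = -15 and 65 mm that hold the shaft, tops about 58 mm high. Origin on the bench. At the start its y points the same way as the spindle's and the handle hangs free beyond its -y end; lift the spindle straight up.
- keeper (a joint): Keeper: steel rocker along the stand's x, pivot at stand x 45, y -64, z 44 mm, yellow tab at its +x end. 0 (0 to 0.06 at the start): tab up, inner end down, the collar can pass. 0.4 rad: tab right down, inner end up behind the collar (at stand y -68 to -60; a home collar is at y -54 to -48). Friction pivot: about 2 N on the tab moves it and it stays where left.
- keeper_tab (a point): Middle of the top face of the yellow tab (36 mm along x, 30 mm along y), 55 mm from the pivot. Its top is about 59 mm above the bench at joint value 0 and 37 mm at 0.4, straight below to within 3 mm; press it from above.
- tub: White tub with a blue band, 100 mm in diameter, 70 mm high, a bystander. Origin under its middle.
- tape: Roll of amber packing tape lying flat, 100 mm in diameter, 48 mm high, a bystander. Origin under its middle.
- scanner: Grey and black hand scanner lying down, about 155 mm long, 45 mm high, a bystander. Origin on the bench, within it.
- cutter: Black and orange box cutter lying flat, about 160 mm long, 20 mm high, a bystander. Origin on the bench under its middle.
- tag_bundle: Bundle of paper tags with a blue band, 100 x 70 x 18 mm, a bystander. Origin under its middle.
Things that resemble listed ones, but are neither listed nor needed, are in the scene too. There is more than one size of the label_roll; the one meant has the size given above.

How it is judged:
On the way, in this order (a step that is already met when the one before it is completed fails the run):
1. the label roll rests on the rollers between the cheeks, its core in line with the holes (x of label_roll in the frame of stand between -0.006 and 0.006 m and y of label_roll in the frame of stand between -0.008 and 0.008 m and z of label_roll in the frame of stand between 0.069 and 0.081 m and angle between the y axis of label_roll and the y axis of stand, either way round below 0.12 rad and linear speed of label_roll below 0.03 m/s), for 0.2 s.
2. the spindle is through both cheeks and the core, its collar home against the near cheek (x of label_roll in the frame of stand between -0.006 and 0.006 m and y of label_roll in the frame of stand between -0.008 and 0.008 m and z of label_roll in the frame of stand between 0.069 and 0.081 m and angle between the y axis of label_roll and the y axis of stand, either way round below 0.12 rad and y of spindle in the frame of stand between -0.053 and -0.044 m and x of spindle in the frame of stand between -0.006 and 0.006 m and z of spindle in the frame of stand between 0.066 and 0.082 m and x of spindle_tip in the frame of stand between -0.008 and 0.008 m and z of spindle_tip in the frame of stand between 0.066 and 0.083 m and angle between the y axis of spindle and the y axis of stand, either way round below 0.1 rad), for 0.2 s.
3. the yellow tab is pressed down, the keeper up behind the collar (all of step 2 and value of joint keeper above 0.3 rad), for 0.2 s.
At the end, for the whole second after the job is handed in: Roll between the cheeks, core centre within 6 mm of the holes' line and 8 mm of the middle; spindle through both cheeks and core, collar within 5 mm of the near cheek, in line to 0.1 rad; keeper up (joint over 0.3 of 0.4 rad); roll and spindle at rest (all of step 3 and linear speed of each of label_roll, spindle below 0.02 m/s); the robot touches nothing.
It fails at once if a bystander (tub, tape, scanner, cutter or tag bundle) is moved by more than 40 mm (distance of any of tub, tape, scanner, cutter, tag_bundle from where it was at the start of the episode above 0.04 m).
It also fails if it takes over 61 s, if anything falls off the work surface, if the arm or the gripper's body presses on something with over 40 N, if the wrist force passes 120 N, or if a joint passes its speed limit or range.

## Working session

There is one attempt and no reset: what is moved stays moved. The work goes in short steps, Python scripts to look and compute and a shell command to move; the robot and the scene stay as the last step left them, time stands still between calls to the robot, and variables do not carry over. Pictures are saved under pics/ and viewed, and the job is handed in when it is done.

```bash
ls -la; mkdir -p pics
python3 - <<'E'
from plant import r
import cv2,numpy as np,pickle
s=r.get_state();print({k:(np.round(v,4).tolist() if not isinstance(v,(int,float)) else v) for k,v in s.items()})
for n in ["side","top","wrist"]:
    d=r.snapshot(n); pickle.dump(d,open(f"pics/{n}0.pkl","wb"))
    cv2.imwrite(f"pics/{n}0.png",d["img"][:,:,::-1])
    print(n,d["mtx"].tolist(),d["k1"],np.round(d.get("camera_from_world",d.get("tool_from_camera")),4).tolist())
E
```

```text
total 12
drwxr-xr-x  3 agent agent 4096 Dec  7 15:47 .
drwxr-xr-x 23 root  root  4096 Dec  7 15:47 ..
drwxr-xr-x  2 agent agent 4096 Dec  7 15:47 pics
{'clock': 0.0, 'q': [1.3508, 0.69, -0.1945, 1.5664, 0.1573, 0.9025, -0.2151], 'qd': [0.0011, -0.0008, -0.0007, -0.0, 0.0016, -0.0017, 0.0018], 'joint_torque': [-0.0005, -52.7565, -1.2671, -15.3431, -0.0526, 0.0066, 0.0002], 'tool_pos': [0.1567, -0.6044, 0.2379], 'eef_rot': [-0.5589, 0.4332, -0.4321, 0.5596], 'contact_force': [0.2312, 0.1924, -1.0723], 'moment': [0.0559, -0.0384, -0.0004], 'opening': 1.002262846998378}
side [[522.6468159050797, 0.0, 280.3241952373209], [0.0, 522.6468159050797, 201.40470137253095], [0.0, 0.0, 1.0]] -0.029786271386256318 [[0.9463, -0.3232, -0.0059, -0.5646], [-0.2497, -0.7191, -0.6485, 0.1719], [0.2053, 0.6152, -0.7612, 1.2672], [0.0, 0.0, 0.0, 1.0]]
top [[541.2317364604413, 0.0, 279.92967528393825], [0.0, 541.2317364604413, 210.60078192556765], [0.0, 0.0, 1.0]] -0.024775067567309798 [[0.0002, -1.0, -0.0043, -0.0073], [-0.9987, 0.0, -0.0513, 0.5927], [0.0513, 0.0043, -0.9987, 1.5027], [0.0, 0.0, 0.0, 1.0]]
wrist [[365.8423591010208, 0.0, 278.0286494537488], [0.0, 365.8423591010208, 208.77571732850527], [0.0, 0.0, 1.0]] -0.06977080050695052 [[1.0, 0.0004, -0.0007, 0.0002], [0.0008, -0.2843, 0.9587, -0.1467], [0.0002, -0.9587, -0.2843, 0.0725], [0.0, 0.0, 0.0, 1.0]]
```

View pics/side0.png

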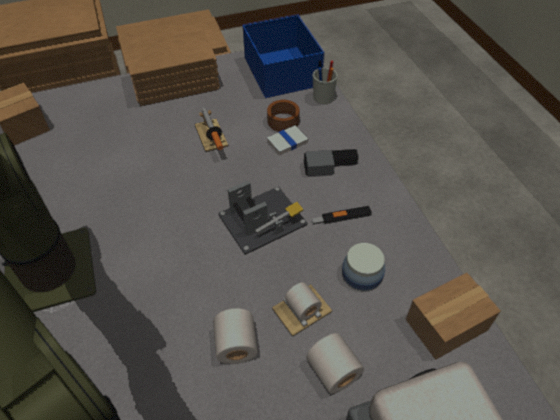

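View pics/top0.png

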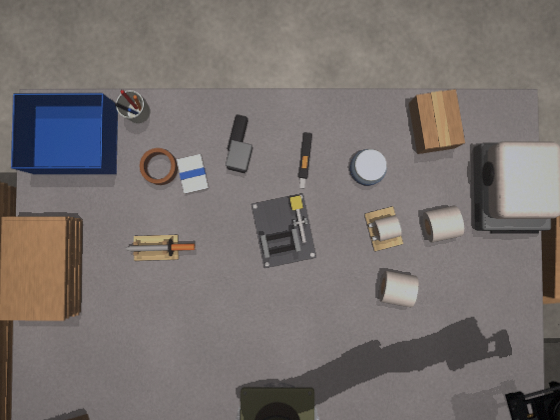

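View pics/wrist0.png

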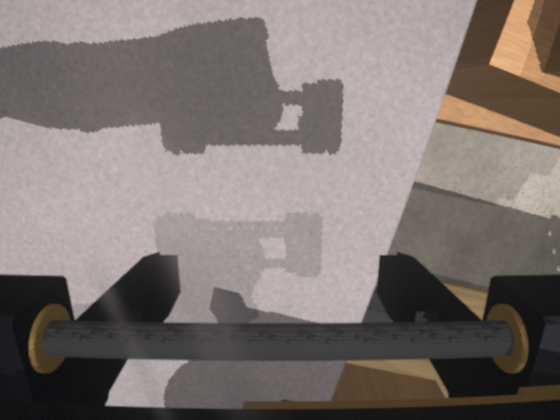

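```bash
cat > h.py <<'E'
import cv2,numpy as np,pickle
from scipy.spatial.transform import Rotation as R
def rays(d):
    h,w=d["range_z"].shape; K=d["mtx"]
    u,v=np.meshgrid(np.arange(w),np.arange(h))
    xd=(u-K[0,2])/K[0,0]; yd=(v-K[1,2])/K[1,1]; x,y=xd.copy(),yd.copy()
    for _ in range(8):
        f=1+d["k1"]*(x*x+y*y); x=xd/f;y=yd/f
    return x,y
def T_wc(d,s=None):
    if "camera_from_world" in d: return np.linalg.inv(d["camera_from_world"])
    T=np.eye(4);T[:3,:3]=R.from_quat(s["eef_rot"]).as_matrix();T[:3,3]=s["tool_pos"]
    return T@d["tool_from_camera"]
def cloud(d,s=None):
    x,y=rays(d);z=d["range_z"];P=np.stack([x*z,y*z,z],-1)
    T=T_wc(d,s);W=P@T[:3,:3].T+T[:3,3];W[z<=0]=np.nan
    return W
def onplane(d,u,v,h,s=None):
    x,y=rays(d);T=T_wc(d,s)
    xi=cv2.remap(x.astype(np.float32),np.float32([[u]]),np.float32([[v]]),1)[0,0]
    yi=cv2.remap(y.astype(np.float32),np.float32([[u]]),np.float32([[v]]),1)[0,0]
    dr=T[:3,:3]@[xi,yi,1];o=T[:3,3];return o+dr*(h-o[2])/dr[2]
def proj(d,p,s=None):
    T=np.linalg.inv(T_wc(d,s));c=T[:3,:3]@np.asarray(p)+T[:3,3];x,y=c[0]/c[2],c[1]/c[2]
    f=1+d["k1"]*(x*x+y*y);K=d["mtx"];return K[0,0]*x*f+K[0,2],K[1,1]*y*f+K[1,2]
def crop(d,x0,y0,w,h,k,name):
    c=d["img"][y0:y0+h,x0:x0+w,::-1];c=cv2.resize(c,None,fx=k,fy=k,interpolation=cv2.INTER_CUBIC)
    c=cv2.convertScaleAbs(c,alpha=1.5,beta=10);cv2.imwrite(f"pics/{name}.png",c)
E
python3 - <<'E'
from h import *
d=pickle.load(open("pics/top0.pkl","rb"))
crop(d,240,185,90,90,7,"c_stand");crop(d,355,195,120,120,6,"c_roll");crop(d,120,225,90,45,8,"c_sp")
W=cloud(d)
for n,p in dict(bench=(340,330),roll=(387,229),rollB=(445,223),rollC=(398,288),stand=(285,230),tab=(296,202),handle=(183,247)).items():
    print(n,np.round(W[p[1],p[0]],4))
E
```

```text
bench [ 0.2584 -0.1756  0.0009]
roll [ 0.5401 -0.2962  0.0716]
rollB [ 0.5559 -0.4491  0.0851]
rollC [ 0.3831 -0.3215  0.085 ]
stand [ 0.5385 -0.0215  0.0063]
tab [ 0.6138 -0.0512  0.0603]
handle [0.4914 0.256  0.0594]
```

View pics/c_stand.png

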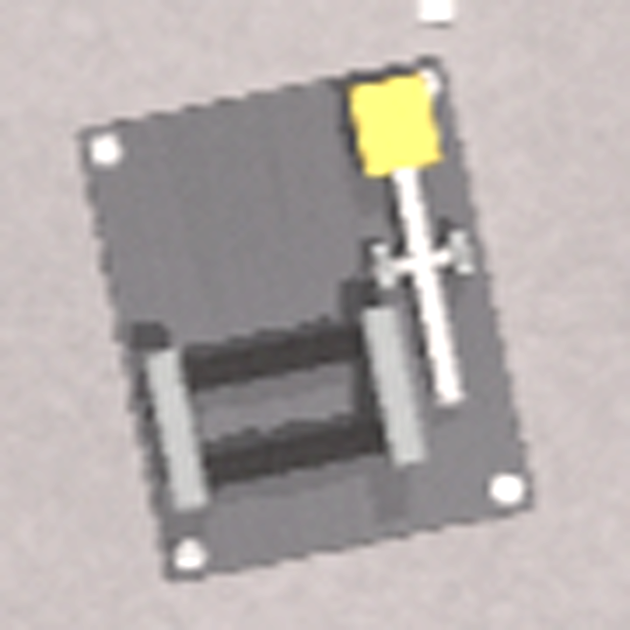

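View pics/c_roll.png

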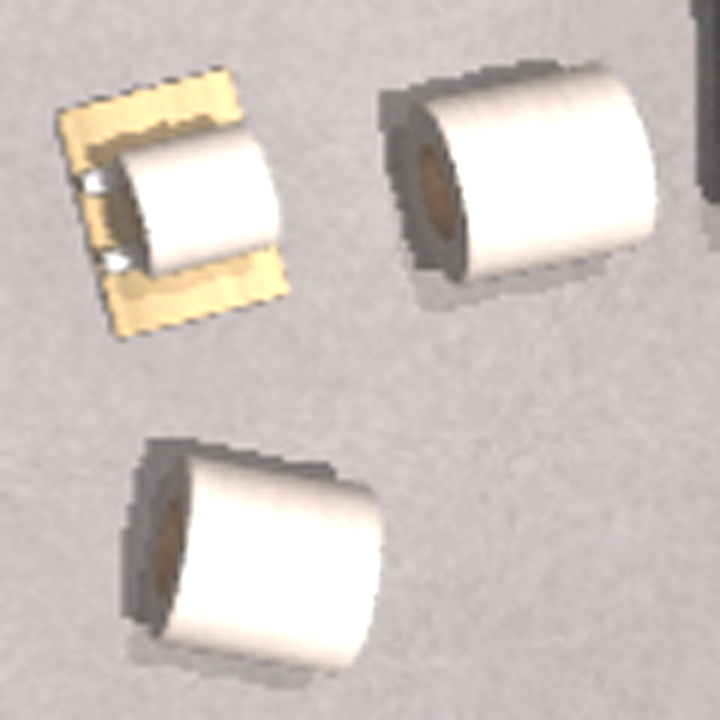

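View pics/c_sp.png

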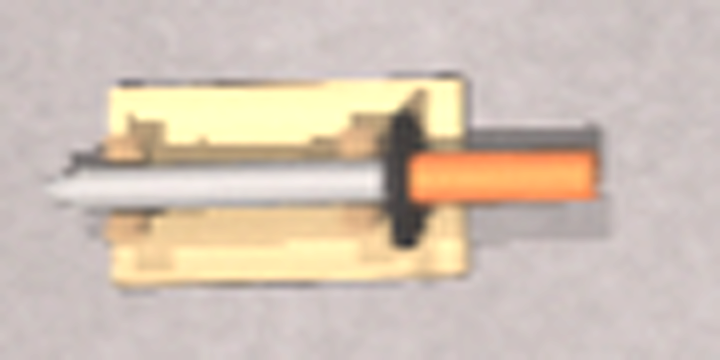

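Run:
```python
from h import *
from scipy.optimize import least_squares
d=pickle.load(open("pics/top0.pkl","rb"))
def cp(X,Y,x0,y0,k): return x0+(X+.5)/k-.5, y0+(Y+.5)/k-.5
obs=[]
for X,Y,p in [(80,132,(125,60,10)),(440,62,(125,-90,10)),(533,508,(-60,-90,10)),(170,578,(-60,60,10)),
  (148,352,(30,48,97)),(174,347,(30,36,97)),(180,510,(-30,48,97)),(208,504,(-30,36,97)),
  (362,310,(30,-36,97)),(393,304,(30,-48,97)),(395,465,(-30,-36,97)),(426,458,(-30,-48,97))]:
    obs.append((*cp(X,Y,240,185,7),p))
def f(q):
    c,s=np.cos(q[2]),np.sin(q[2]);o=[]
    for u,v,p in obs:
        w=np.array([q[0]+c*p[0]/1e3-s*p[1]/1e3,q[1]+s*p[0]/1e3+c*p[1]/1e3,p[2]/1e3])
        a,b=proj(d,w);o+=[a-u,b-v]
    return o
S=least_squares(f,[.54,-.02,.2]);print("stand",S.x,np.round(S.fun.reshape(-1,2),2).tolist())
W=cloud(d)
# roll
sub=W[205:250,365:410].reshape(-1,3);p=sub[sub[:,2]>.055]
print(len(p))
def g(q): # axis point (x,y) , angle: axis dir (-s,c); dist
    c,s=np.cos(q[2]),np.sin(q[2]);a=(p[:,0]-q[0])*c+(p[:,1]-q[1])*s
    return np.hypot(a,p[:,2]-q[3])-.030
G=least_squares(g,[.54,-.3,.2,.0466],loss="soft_l1",f_scale=.002)
q=G.x;c,s=np.cos(q[2]),np.sin(q[2]);ax=np.array([-s,c])
t=(p[:,:2]-q[:2])@ax;print("roll raw",q,"rms",np.std(G.fun),"ends",np.percentile(t,[1,99]),(t.min(),t.max()))
m=(np.percentile(t,1)+np.percentile(t,99))/2;print("roll centre",q[:2]+ax*m)
# spindle: handle & collar
for n,X,Y,h in [("tip",45,187,.055),("collar mid",404,180,.055),("handle end",600,176,.055),("collar/handle",411,176,.06)]:
    print(n,np.round(onplane(d,*cp(X,Y,120,225,8),h),4))
img=d["img"].astype(int)
```

```text
stand [ 0.50352178 -0.0087161   0.20003421] [[-0.25, -0.32], [0.5, -0.88], [0.46, -0.08], [-0.16, 0.58], [-0.4, 0.3], [0.33, 0.11], [-0.51, 0.0], [-0.06, -0.04], [0.12, -0.0], [0.13, -0.04], [-0.07, 0.11], [-0.05, 0.21]]
474
roll raw [ 0.66073628 -0.75430917  0.25178166  0.04645312] rms 0.0029319091687080028 ends [0.44108251 0.4992739 ] (np.float64(0.4389001115478868), np.float64(0.4997236547535828))
roll centre [ 0.54360086 -0.29895564]
tip [0.4886 0.415  0.055 ]
collar mid [0.4911 0.2921 0.055 ]
handle end [0.4925 0.2252 0.055 ]
collar/handle [0.4925 0.2887 0.06  ]
```

```bash
cat >> h.py <<'E'
def delta(s,pos,yaw,tilt=None):
    """tool-frame shift (mm) at current orientation & rotvec to a tool pointing down with tool x along world direction yaw"""
    Rm=R.from_quat(s["eef_rot"]).as_matrix();c,q=np.cos(yaw),np.sin(yaw)
    best=None
    for sg in (1,-1):
        x=sg*np.array([c,q,0]);y=np.array([0,0,-1.]);z=np.cross(x,y);T=np.stack([x,y,z],1)
        rv=R.from_matrix(Rm.T@T).as_rotvec()
        if best is None or np.linalg.norm(rv)<np.linalg.norm(best[0]): best=(rv,T)
    dp=(np.asarray(pos)-s["tool_pos"])*1e3
    print("rotvec",np.round(best[0],4),"rows",np.round(np.linalg.norm(best[0])/.125,2))
    print("shift in present tool",np.round(Rm.T@dp,1)," in turned tool",np.round(best[1].T@dp,1)," world",np.round(dp,1))
E
python3 - <<'E'
from plant import r
from h import *
s=r.get_state();print(np.round(R.from_quat(s["eef_rot"]).as_matrix(),3))
delta(s,[.5436,-.299,.20],.252)
E
```

```text
[[ 0.251 -0.     0.968]
 [-0.968  0.001  0.251]
 [-0.001 -1.    -0.   ]]
rotvec [-1.0000e-03 -1.5689e+00 -1.1000e-03] rows 12.55
shift in present tool [-198.5   38.3  451.2]  in turned tool [450.8  38.1 199.4]  world [386.8 305.5 -38.1]
```

```bash
python3 -m inch '[[0,0,0,0,-0.12,0],[0,0,0,0,-0.12,0],[0,0,0,0,-0.12,0],[0,0,0,0,-0.12,0],[0,0,0,0,-0.12,0],[0,0,0,0,-0.12,0],[0,0,0,0,-0.12,0],[0,0,0,0,-0.12,0],[0,0,0,0,-0.12,0],[0,0,0,0,-0.12,0],[0,0,0,0,-0.12,0],[0,0,0,0,-0.12,0]]' 88
python3 -m inch '[[0,0,0,0,-0.0645,0],[0,0,0,0,-0.0645,0],[40,0,18,0,0,0],[40,0,18,0,0,0],[40,0,18,0,0,0],[40,0,18,0,0,0],[40,0,18,0,0,0],[40,0,18,0,0,0],[40,0,18,0,0,0],[40,0,18,0,0,0],[40,0,18,0,0,0],[40,0,18,0,0,0]]'
python3 - <<'E'
from plant import r
from h import *
s=r.get_state();print(np.round(s["q"],2),s["tool_pos"],s["contact_force"]);delta(s,[.5436,-.299,.20],.252)
E
```

```text
clock: 1.15
tool_pos: [0.1566, -0.6048, 0.2384]
eef_rot: [-0.705, -0.045, 0.046, 0.706]
contact_force: [1.4, -0.0, 0.3]
opening: 0.999
clock: 2.15
tool_pos: [0.4833, -0.3433, 0.2385]
eef_rot: [0.702, 0.089, -0.089, -0.701]
contact_force: [-0.1, -1.4, 0.2]
opening: 0.998
[ 0.88  0.7  -0.6   1.65  0.47  0.94  0.36] [ 0.4833285  -0.3432599   0.23852299] [-0.08544358 -1.35821333  0.1586137 ]
rotvec [-0.0001 -0.0001 -0.0007] rows 0.01
shift in present tool [69.4 38.5 27.8]  in turned tool [69.4 38.5 27.8]  world [ 60.3  44.3 -38.5]
```

```bash
python3 -m inch '[[35,0,14,0,0,0],[34.4,0,13.8,0,0,0],[0,20,0,0,0,0],[0,0,0,0,0,0]]'
cat > look.py <<'E'
import sys
from plant import r
from h import *
n,tag=sys.argv[1:3]
s=r.get_state();d=r.snapshot(n);pickle.dump((d,s),open(f"pics/{tag}.pkl","wb"))
cv2.imwrite(f"pics/{tag}.png",cv2.convertScaleAbs(d["img"][:,:,::-1],alpha=1.3,beta=5))
print(s["clock"],s["tool_pos"])
E
python3 look.py wrist w1
```

```text
clock: 2.48
tool_pos: [0.543, -0.297, 0.2161]
eef_rot: [-0.7, -0.09, 0.092, 0.702]
contact_force: [-2.0, -0.9, -0.3]
opening: 0.997
2.4833 [ 0.54301898 -0.29704733  0.21607801]
```

View pics/w1.png

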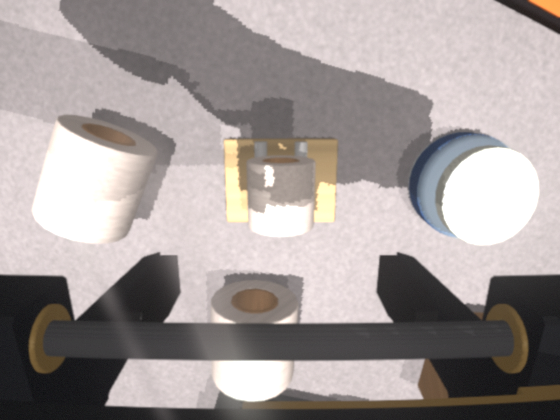

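Run:
```python
from h import *
from scipy.optimize import least_squares
d,s=pickle.load(open("pics/w1.pkl","rb"))
W=cloud(d,s);sub=W[150:232,240:325].reshape(-1,3);p=sub[sub[:,2]>.05]
print(len(p),p[:,2].max())
def g(q):
    c,s=np.cos(q[1]),np.sin(q[1]);a=(p[:,0]-.5436)*c+(p[:,1]+.299)*s-q[0]
    return np.hypot(a,p[:,2]-q[2])-.030
G=least_squares(g,[0,.2,.0466],loss="soft_l1",f_scale=.002);q=G.x
c,si=np.cos(q[1]),np.sin(q[1]);ax=np.array([-si,c]);t=(p[:,:2]-[.5436,-.299])@ax
print(q,np.std(G.fun),np.percentile(t,[.5,99.5]))
m=np.percentile(t,[.5,99.5]).mean();C=np.array([.5436,-.299])+q[0]*np.array([c,si])+m*ax;print(C)
delta(s,[*C,.0466-.019],q[1])
```

```text
4694 0.07935915407511329
[0.00125345 0.26492818 0.0470042 ] 0.0019233719907146085 [-0.03042539  0.02749148]
[ 0.54519382 -0.30008757]
rotvec [-0.0036 -0.0075 -0.0025] rows 0.07
shift in present tool [  1.8 188.5  -4.2]  in turned tool [  1.3 188.5  -3.5]  world [   2.2   -3.  -188.5]
```

```bash
python3 -m inch '[[1.5,0,-3.5,0,-0.007,0],[0,38,0,0,0,0],[0,38,0,0,0,0],[0,38,0,0,0,0],[0,38,0,0,0,0],[0,20,0,0,0,0],[0,16,0,0,0,0],[0,0,0,0,0,0]]' 88
python3 -m inch '[[0,0,0,0,0,0],[0,0,0,0,0,0],[0,0,0,0,0,0],[0,0,0,0,0,0],[0,0,0,0,0,0],[0,0,0,0,0,0],[0,0,0,0,0,0],[0,0,0,0,0,0],[0,0,0,0,0,0],[0,0,0,0,0,0]]' 50 20
```

```text
clock: 3.2
tool_pos: [0.5421, -0.305, 0.028]
eef_rot: [-0.701, -0.089, 0.092, 0.702]
contact_force: [-0.4, -0.7, -0.5]
opening: 0.995
clock: 4.03
tool_pos: [0.5462, -0.3038, 0.0321]
eef_rot: [0.702, 0.092, -0.09, -0.701]
contact_force: [0.2, -0.0, 5.8]
opening: 0.657
```

```bash
python3 -m inch '[[0,0,0,0,0,0],[0,0,0,0,0,0]]' 50 25;python3 look.py wrist w2;python3 look.py side s2
python3 - <<'E'
from h import *
d,s=pickle.load(open("pics/s2.pkl","rb"));crop(d,180,150,200,200,3,"s2c")
print(s["tool_pos"],s["contact_force"],s["opening"])
E
```

```text
clock: 4.2
tool_pos: [0.5462, -0.3038, 0.0321]
eef_rot: [0.702, 0.092, -0.091, -0.701]
contact_force: [0.1, 0.4, 6.3]
opening: 0.659
4.2 [ 0.54615046 -0.30384754  0.03205926]
4.25 [ 0.54612603 -0.30386876  0.03204085]
[ 0.54612603 -0.30386876  0.03204085] [-0.06727325  0.02016511  5.70510983] 0.661928191784363
```

View pics/w2.png

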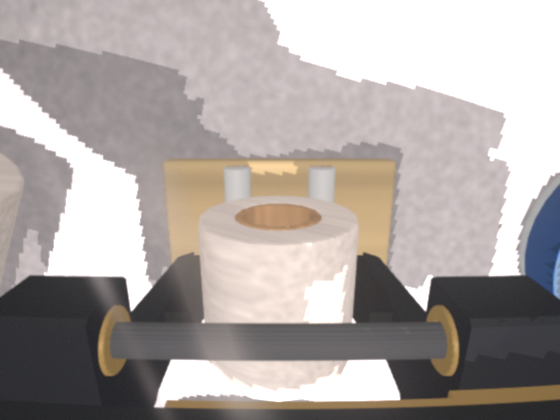

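View pics/s2c.png

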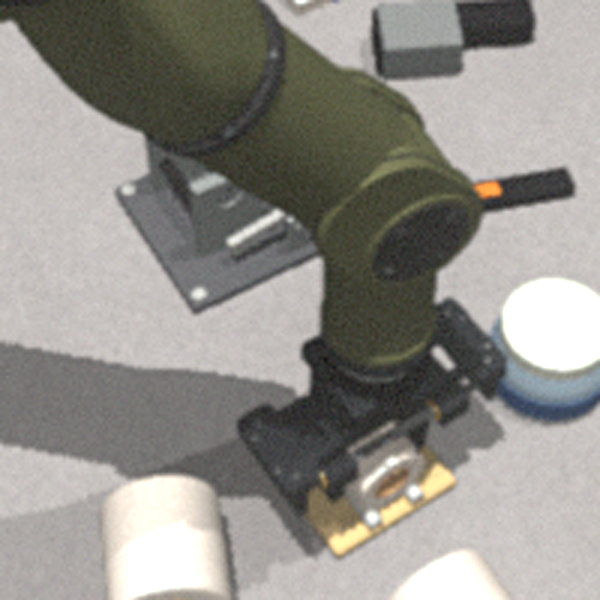

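Run:
```python
from h import *
from scipy.optimize import least_squares
d,s=pickle.load(open("pics/w2.pkl","rb"))
W=cloud(d,s);Rt=R.from_quat(s["eef_rot"]).as_matrix();L=(W-s["tool_pos"])@Rt  # tool coords
for v in (206,210,225,235,250,270,290,310):
  print(v,[np.round(L[v,u]*1e3,0).tolist() for u in (215,245,279,310,345)])
print("rack bar z",W[180,236],W[180,320],"base",W[180,280])
```

```text
206 [[-26.0, -5.0, 32.0], [-14.0, -4.0, 32.0], [-0.0, -3.0, 32.0], [12.0, -5.0, 32.0], [31.0, 22.0, 25.0]]
210 [[-25.0, -12.0, 33.0], [-14.0, -10.0, 32.0], [-0.0, -3.0, 30.0], [12.0, -10.0, 32.0], [25.0, -11.0, 32.0]]
225 [[-22.0, -29.0, 32.0], [-12.0, -27.0, 32.0], [-0.0, -2.0, 23.0], [10.0, -26.0, 32.0], [22.0, -28.0, 32.0]]
235 [[-21.0, -37.0, 32.0], [-11.0, -38.0, 32.0], [-0.0, -38.0, 32.0], [9.0, -39.0, 32.0], [21.0, -35.0, 31.0]]
250 [[-21.0, -36.0, 26.0], [-11.0, -45.0, 30.0], [-0.0, -45.0, 30.0], [9.0, -43.0, 29.0], [21.0, -35.0, 26.0]]
270 [[-21.0, -37.0, 20.0], [-11.0, -43.0, 22.0], [-0.0, -46.0, 24.0], [9.0, -44.0, 23.0], [22.0, -35.0, 19.0]]
290 [[-22.0, -36.0, 12.0], [-11.0, -44.0, 16.0], [-0.0, -45.0, 17.0], [9.0, -44.0, 16.0], [22.0, -34.0, 11.0]]
310 [[-23.0, -36.0, 4.0], [-11.0, -43.0, 8.0], [-0.0, -46.0, 10.0], [10.0, -43.0, 8.0], [23.0, -34.0, 2.0]]
rack bar z [ 0.51756243 -0.26991009  0.02319548] [ 0.55278889 -0.26059435  0.02312438] base [ 0.53669652 -0.2673205   0.01202802]
```

```bash
python3 -m inch '[[0,-10,0,0,0,0],[0,-30,0,0,0,0],[0,-38,0,0,0,0],[0,-38,0,0,0,0],[0,-38,0,0,0,0],[0,0,0,0,0,0]]' - 25
python3 - <<'E'
from plant import r
from h import *
s=r.get_state();print(s["tool_pos"],s["contact_force"],s["opening"])
S=np.array([.50352,-.00872]);yz=np.array([-np.sin(.2),np.cos(.2)])
delta(s,[*(S-.002*yz),.155],.2)
E
```

```text
clock: 4.8
tool_pos: [0.5489, -0.3042, 0.1926]
eef_rot: [0.703, 0.095, -0.087, -0.699]
contact_force: [2.3, 0.7, -0.5]
opening: 0.662
[ 0.54885648 -0.30421284  0.19263984] [ 2.32694679  0.72739808 -0.54586169] 0.6618218530717346
rotvec [0.0068 0.0587 0.0103] rows 0.48
shift in present tool [ 31.3  35.9 295.5]  in turned tool [ 14.3  37.6 296.6]  world [-44.9 293.5 -37.6]
```

```bash
python3 -m inch '[[0,0,0,0.0068,0.0587,0.0103],[2,0,37,0,0,0],[2,0,37,0,0,0],[2,0,37,0,0,0],[2,0,37,0,0,0],[2,0,37,0,0,0],[2,0,37,0,0,0],[2,0,37,0,0,0],[0,0,37,0,0,0],[0,0,0,0,0,0],[0,0,0,0,0,0]]'
python3 look.py wrist w3
python3 look.py top t3
python3 - <<'E'
from plant import r
from h import *
s=r.get_state();print(s["tool_pos"],s["contact_force"],s["opening"],s["qd"])
S=np.array([.50352,-.00872]);yz=np.array([-np.sin(.2),np.cos(.2)])
delta(s,[*(S-.002*yz),.059],.2)
E
```

```text
clock: 5.72
tool_pos: [0.4988, -0.0079, 0.1867]
eef_rot: [-0.701, -0.069, 0.077, 0.705]
contact_force: [-0.3, -0.9, -1.5]
opening: 0.659
5.7167 [ 0.49878293 -0.00786031  0.18668547]
5.7667 [ 0.49906834 -0.01029501  0.18644878]
[ 0.49929688 -0.01168346  0.1863053 ] [ 0.01451906  0.47335238 -1.13580159] 0.659253722217646 [ 0.02776673  0.00491483  0.01394048 -0.00774718 -0.00044956 -0.00165286
  0.00022646]
rotvec [-0.0053 -0.0003 -0.0118] rows 0.1
shift in present tool [  6.2 127.2  -0.6]  in turned tool [4.700e+00 1.273e+02 1.000e-01]  world [   4.6    1.  -127.3]
```

View pics/w3.png

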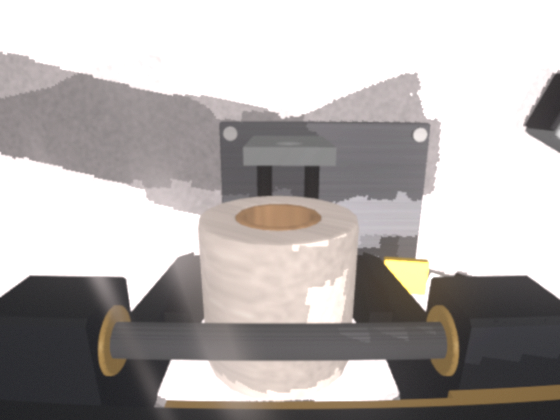

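Run:
```python
from h import *
d,s=pickle.load(open("pics/w3.pkl","rb"))
W=cloud(d,s);p=W[125:175,230:350].reshape(-1,3);p=p[(p[:,2]>.09)&(p[:,2]<.103)];print(len(p),p[:,2].mean())
S=np.array([.50352,-.00872]);c,q=np.cos(.2),np.sin(.2);M=np.array([[c,q],[-q,c]])
l=(p[:,:2]-S)@M.T;print("stand coords x",np.percentile(l[:,0],[1,50,99]),"y",np.percentile(l[:,1],[1,50,99]))
# orientation via minAreaRect
print(cv2.minAreaRect((p[:,:2]*1000).astype(np.float32)))
# base corner bolts
for u,v in [(230,133),(420,134)]: 
    w=onplane(d,u,v,.01,s)[:2];print((M@(w-S)))
```

```text
1810 0.09731809064478085
stand coords x [-0.02837567  0.00060674  0.02977893] y [0.03580981 0.0421072  0.04776701]
((495.9864501953125, 32.36571502685547), (59.604835510253906, 12.564997673034668), 11.313617706298828)
[-0.04958958  0.0491326 ]
[0.11701604 0.05016451]
```

```bash
python3 -m inch '[[5.5,30,0,-0.0053,0,-0.0118],[0,30,0,0,0,0],[0,0,0,0,0,0],[0,0,0,0,0,0],[0,0,0,0,0,0],[0,0,0,0,0,0]]'
python3 look.py wrist w4
python3 - <<'E'
from plant import r
from h import *
d,s=pickle.load(open("pics/w4.pkl","rb"))
S=np.array([.50352,-.00872]);yz=np.array([-np.sin(.2),np.cos(.2)])
delta(s,[*(S-.002*yz),.059],.2)
W=cloud(d,s);Rt=R.from_quat(s["eef_rot"]).as_matrix();L=(W-s["tool_pos"])@Rt
print([np.round(L[v,u]*1e3,0).tolist() for v,u in [(225,215),(235,279),(225,345),(270,279),(300,279)]])
E
```

```text
clock: 6.32
tool_pos: [0.5058, -0.0099, 0.1278]
eef_rot: [-0.703, -0.071, 0.069, 0.704]
contact_force: [-0.6, -1.0, -0.7]
opening: 0.661
6.3167 [ 0.50576664 -0.00985523  0.12778978]
rotvec [-0.0007 -0.001   0.0037] rows 0.03
shift in present tool [-2.2 68.8 -0.5]  in turned tool [-2.  68.8 -0.4]  world [ -1.8  -0.8 -68.8]
[[-22.0, -29.0, 32.0], [-0.0, -38.0, 32.0], [22.0, -29.0, 32.0], [-0.0, -46.0, 24.0], [-0.0, -46.0, 13.0]]
```

```bash
python3 -m inch '[[-2,25,-0.5,0,0,0],[0,20,0,0,0,0],[0,10,0,0,0,0],[0,5,0,0,0,0],[0,4,0,0,0,0],[0,2,0,0,0,0],[0,0,0,0,0,0],[0,0,0,0,0,0],[0,0,0,0,0,0]]'
```

```text
clock: 7.12
tool_pos: [0.5035, -0.0101, 0.061]
eef_rot: [-0.703, -0.072, 0.07, 0.704]
contact_force: [-0.2, -0.1, -1.4]
opening: 0.66
```

```bash
python3 -m inch '[[0,2,0,0,0,0],[0,0.5,0,0,0,0],[0,0,0,0,0,0],[0,0,0,0,0,0]]'
python3 -m inch '[[0,0,0,0,0,0],[0,0,0,0,0,0],[0,0,0,0,0,0],[0,0,0,0,0,0],[0,0,0,0,0,0]]' 80
python3 look.py wrist w5
python3 - <<'E'
from h import *
d,s=pickle.load(open("pics/w5.pkl","rb"));print(s["tool_pos"],s["contact_force"],s["opening"])
W=cloud(d,s)
S=np.array([.50352,-.00872]);c,q=np.cos(.2),np.sin(.2);M=np.array([[c,q],[-q,c]])
print([(np.round(M@(W[v,u,:2]-S)*1e3,1).tolist(),round(W[v,u,2]*1e3,1)) for v,u in [(235,220),(240,279),(235,340),(270,279),(300,279)]])
E
```

```text
clock: 7.45
tool_pos: [0.5039, -0.0101, 0.0602]
eef_rot: [-0.703, -0.072, 0.069, 0.704]
contact_force: [-2.2, 0.1, 19.4]
opening: 0.657
clock: 7.87
tool_pos: [0.5029, -0.0102, 0.0578]
eef_rot: [-0.703, -0.071, 0.07, 0.704]
contact_force: [-0.2, -0.0, 0.5]
opening: 0.909
7.8667 [ 0.50291638 -0.01015605  0.05776806]
[ 0.50291638 -0.01015605  0.05776806] [-0.16848463 -0.03650222  0.52181687] 0.9090287726922727
[([-20.2, 30.5], np.float64(94.7)), ([-1.3, 31.0], np.float64(100.3)), ([18.1, 30.7], np.float64(95.3)), ([-1.3, 23.5], np.float64(105.7)), ([-1.3, 13.5], np.float64(105.9))]
```

View pics/w5.png

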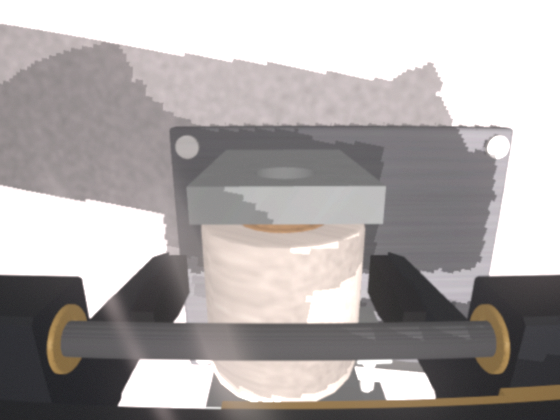

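```bash
python3 -m inch '[[0,-20,0,0,0,0],[0,-37,0,0,0,0],[0,-40,0,0,0,0],[0,-40,0,0,0,0],[0,0,0,0,0.09,0],[0,0,0,0,0.09,0],[0,0,37,0,0,0],[0,0,37,0,0,0],[0,0,37,0,0,0],[0,0,37,0,0,0],[0,0,37,0,0,0],[0,0,0,0,0,0]]' 88
python3 look.py top t6
python3 look.py wrist w6
python3 - <<'E'
from h import *
d,s=pickle.load(open("pics/t6.pkl","rb"));crop(d,110,180,220,110,3.6,"t6c")
d,s=pickle.load(open("pics/w6.pkl","rb"));delta(s,[.4918,.255,.15],.02)
E
```

```text
clock: 8.92
tool_pos: [0.4981, 0.1852, 0.1959]
eef_rot: [-0.703, -0.012, 0.01, 0.711]
contact_force: [0.3, 1.3, 0.6]
opening: 0.996
8.9167 [0.49806461 0.18521588 0.19589115]
8.9667 [0.49823732 0.18034347 0.19536989]
rotvec [-0.0052  0.0087  0.0016] rows 0.08
shift in present tool [-4.4 45.8 74.6]  in turned tool [-4.9 45.4 74.8]  world [ -6.4  74.7 -45.4]
```

View pics/t6c.png

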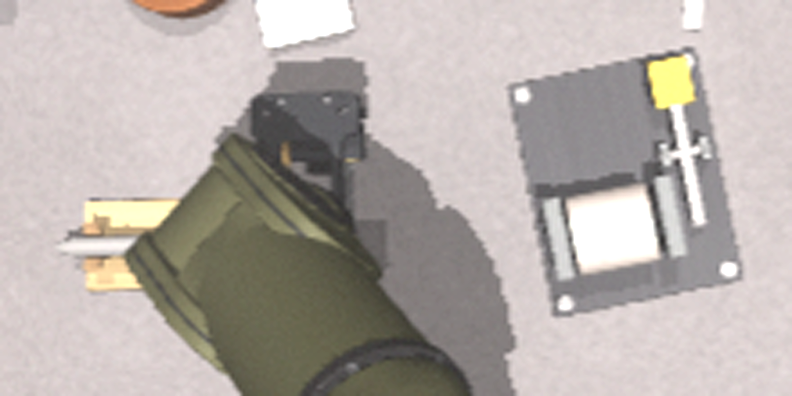

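View pics/w6.png

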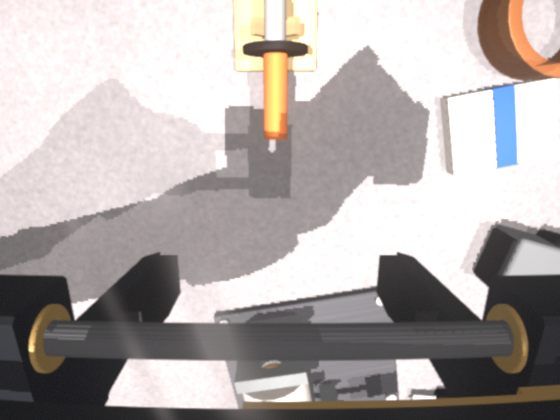

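```bash
python3 -m inch '[[-2,0,37,0,0,0],[-2,10,33,0,0.008,0],[0,0,0,0,0,0],[0,0,0,0,0,0],[0,0,0,0,0,0]]'
python3 look.py wrist w7
```

```text
clock: 9.43
tool_pos: [0.4939, 0.2421, 0.1848]
eef_rot: [0.708, 0.004, -0.004, -0.707]
contact_force: [0.4, -0.3, 0.2]
opening: 0.998
9.4333 [0.49388257 0.24210878 0.18479319]
```

View pics/w7.png

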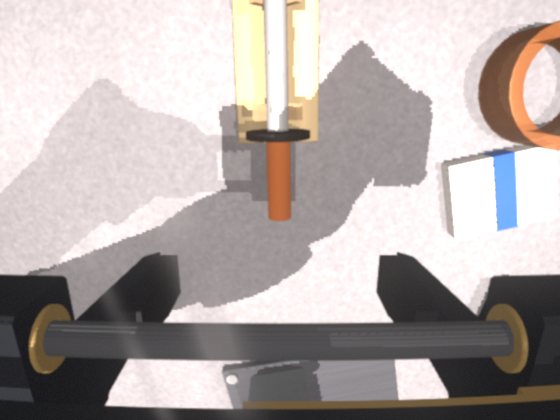

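Run:
```python
from h import *
d,s=pickle.load(open("pics/w7.pkl","rb"))
crop(d,220,100,120,130,5,"w7c")
hsv=cv2.cvtColor(d["img"],cv2.COLOR_RGB2HSV)
W=cloud(d,s)
m=(hsv[...,1]>150)&(hsv[...,0]<18);m[:140]=0;m[222:]=0;m[:,:255]=0;m[:,305:]=0
p=W[m];p=p[(p[:,2]>.045)];print(len(p),p[:,2].max(),np.percentile(p,[2,50,98],axis=0))
k=np.polyfit(p[:,1],p[:,0],1);print("handle axis slope",k, "x at y=.255",np.polyval(k,.255))
# shaft
q=W[0:128,266:290].reshape(-1,3);q=q[(q[:,2]>.05)&(q[:,2]<.07)];k2=np.polyfit(q[:,1],q[:,0],1);print(len(q),"shaft",k2,np.polyval(k2,.255),q[:,2].max())
print("collar top back/front", [np.round(W[v,278],4) for v in (126,128,130,132,134,136,138,140,142)])
# edge by pixels: on plane
for v in (150,200):
    row=np.where(m[v])[0];a=onplane(d,row.min()-.5,v,.055,s);b=onplane(d,row.max()+.5,v,.055,s);print(v,row.min(),row.max(),(a+b)/2,b[0]-a[0])
```

```text
1648 0.0666368870916087 [[0.48534489 0.22859315 0.0588503 ]
 [0.49340749 0.25825033 0.06326469]
 [0.50132286 0.28546935 0.06521613]]
handle axis slope [-0.03071272  0.50126974] x at y=.255 0.49343799234716107
2752 shaft [-0.01923832  0.49757343] 0.4926676561143937 0.06569991132805808
collar top back/front [array([0.4925, 0.2977, 0.0641]), array([0.4926, 0.2963, 0.064 ]), array([0.4926, 0.2948, 0.0629]), array([0.4926, 0.2937, 0.0674]), array([0.4926, 0.2932, 0.0779]), array([0.4926, 0.2921, 0.0802]), array([0.4926, 0.2907, 0.0793]), array([0.4926, 0.2894, 0.0806]), array([0.4927, 0.2863, 0.0644])]
150 267 288 [0.49235392 0.27934568 0.055     ] 0.016577838091101194
200 269 289 [0.49392216 0.24032372 0.055     ] 0.016433497959459364
```

View pics/w7c.png

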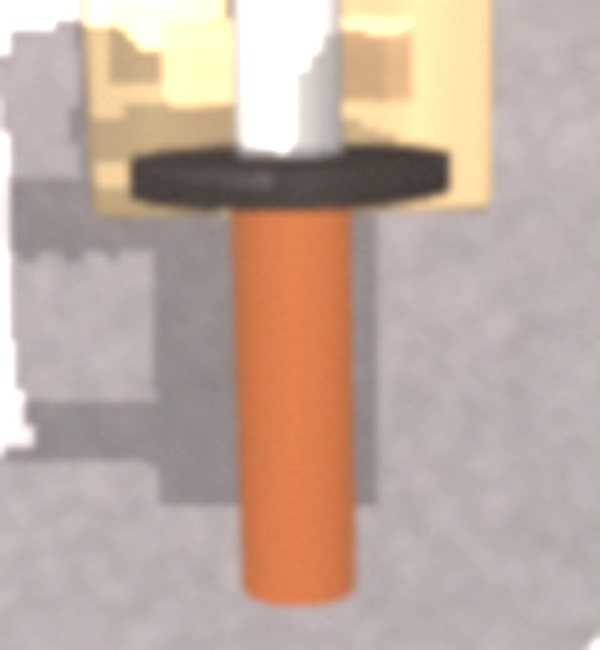

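Run:
```python
from plant import r
from h import *
s=r.get_state();delta(s,[.4932,.2545,.036],.022)
```

```text
rotvec [ 0.0012 -0.0127  0.0005] rows 0.1
shift in present tool [ -0.9 148.9  13. ]  in turned tool [ -0.7 149.   12.8]  world [  -0.9   12.8 -149. ]
```

```bash
python3 -m inch '[[-0.8,0,13,0,-0.0127,0],[0,37,0,0,0,0],[0,37,0,0,0,0],[0,37,0,0,0,0],[0,24,0,0,0,0],[0,14,0,0,0,0],[0,0,0,0,0,0],[0,0,0,0,0,0],[0,0,0,0,0,0]]' 60
python3 - <<'E'
from plant import r
from h import *
s=r.get_state();delta(s,[.4932,.2545,.036],.022)
E
```

```text
clock: 10.23
tool_pos: [0.4937, 0.2581, 0.0373]
eef_rot: [-0.706, -0.01, 0.008, 0.708]
contact_force: [0.5, 1.2, -0.3]
opening: 0.683
rotvec [-0.0024  0.0025  0.0026] rows 0.03
shift in present tool [-0.6  1.3 -3.6]  in turned tool [-0.6  1.3 -3.6]  world [-0.5 -3.6 -1.3]
```

```bash
python3 -m inch '[[-0.5,1,-3,0,0,0],[0,0,0,0,0,0],[0,0,0,0,0,0]]' 60
python3 -m inch '[[0,0,0,0,0,0],[0,0,0,0,0,0],[0,0,0,0,0,0],[0,0,0,0,0,0],[0,0,0,0,0,0],[0,0,0,0,0,0],[0,0,0,0,0,0],[0,0,0,0,0,0],[0,0,0,0,0,0]]' 5 60
python3 look.py wrist w8; python3 look.py side s8
python3 - <<'E'
from h import *
d,s=pickle.load(open("pics/s8.pkl","rb"));print(s["contact_force"],s["moment"],s["opening"]);crop(d,180,80,100,100,6,"s8c")
E
```

```text
clock: 10.48
tool_pos: [0.493, 0.2545, 0.0362]
eef_rot: [-0.706, -0.009, 0.008, 0.708]
contact_force: [-0.2, -0.4, 0.4]
opening: 0.685
clock: 11.23
tool_pos: [0.4931, 0.2546, 0.0354]
eef_rot: [-0.707, -0.009, 0.008, 0.708]
contact_force: [0.8, -0.8, 1.1]
opening: 0.177
11.2333 [0.49311754 0.25464706 0.03541487]
11.2833 [0.49312415 0.25463376 0.03541412]
[ 2.99894825 -0.79236597  0.11165276] [-0.12988146 -0.45432919 -0.09507969] 0.17649764792894815
```

View pics/w8.png

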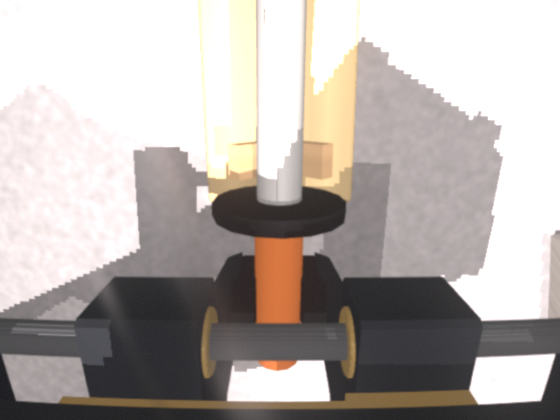

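View pics/s8c.png

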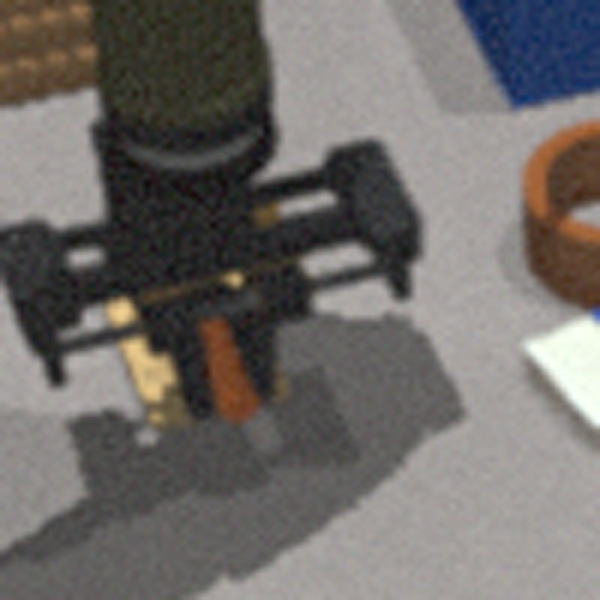

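```bash
python3 -m inch '[[0,-5,0,0,0,0],[0,-15,0,0,0,0],[0,-25,0,0,0,0],[0,-30,0,0,0,0],[0,-30,0,0,0,0],[0,-30,0,0,0,0],[0,0,0,0,0,0],[0,0,0,0,0,0],[0,0,0,0,0,0]]'
python3 look.py wrist w9
cat > shaft.py <<'E'
import sys
from h import *
d,s=pickle.load(open(f"pics/{sys.argv[1]}.pkl","rb"))
W=cloud(d,s);Rt=R.from_quat(s["eef_rot"]).as_matrix();L=(W-s["tool_pos"])@Rt*1e3
sub=L[0:195,250:310].reshape(-1,3);q=sub[(sub[:,1]<-5)&(sub[:,1]>-45)&(abs(sub[:,0])<9)&(sub[:,2]>44)]
# cylinder fit r=8: axis at x=a+b z, y=c+d z
from scipy.optimize import least_squares
f=lambda p:np.hypot(q[:,0]-p[0]-p[1]*(q[:,2]-100),q[:,1]-p[2]-p[3]*(q[:,2]-100))-8
o=least_squares(f,[0,0,-19,0],loss="soft_l1",f_scale=1.);p=o.x
print(len(q),"z range",q[:,2].min(),q[:,2].max(),"rms",np.std(o.fun));print("x at collar(40),tip(160): ",p[0]+p[1]*-60,p[0]+p[1]*60," y:",p[2]-60*p[3],p[2]+60*p[3],"slopes",p[1],p[3])
c=L[180:235,278:282].reshape(-1,3);c=c[c[:,1]<-35];print("collar top y,z range",c[:,1].min(),np.percentile(c[:,2],[2,98]))
print("TCP",s["tool_pos"],"F",np.round(s["contact_force"],1),"M",np.round(s["moment"],2))
E
python3 shaft.py w8;python3 shaft.py w9
```

```text
clock: 12.08
tool_pos: [0.4912, 0.2538, 0.1695]
eef_rot: [0.707, 0.009, -0.009, -0.707]
contact_force: [-0.3, -0.5, -2.2]
opening: 0.18
12.0833 [0.4912234  0.25380382 0.16945513]
9248 z range 44.01052323926794 103.65359480014557 rms 0.5658246110721757
x at collar(40),tip(160):  -0.25510425119520724 0.44554702926049344  y: -19.993052345892394 -21.273986376851056 slopes 0.005838760670464172 -0.01067445025798883
collar top y,z range -45.26701251483438 [34.65875637 39.57286115]
TCP [0.49311754 0.25464706 0.03541487] F [ 0.8 -0.8  1.1] M [-0.14 -0.45 -0.1 ]
8866 z range 44.02573358849295 104.4175222909554 rms 0.5369089441418351
x at collar(40),tip(160):  -0.4919643843432334 -0.14212531879622395  y: -18.88038522546434 -16.707236943091697 slopes 0.0029153255462250785 0.01810956901977203
collar top y,z range -43.93729062734933 [34.35113942 40.15535163]
TCP [0.4912234  0.25380382 0.16945513] F [-0.3 -0.5 -2.2] M [-0.22 -0.11 -0.01]
```

View pics/w9.png

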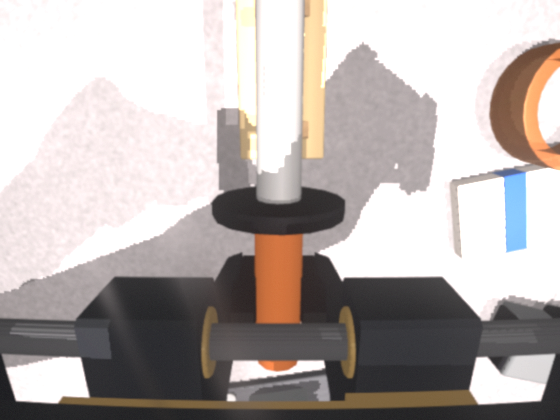

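```bash
python3 -m inch '[[0,0,0,0,-0.06,0],[0,0,0,0,-0.06,0],[0,0,0,0,-0.06,0],[-1,0,-12,0,0,0],[-2,0,-24,0,0,0],[-3,0,-34,0,0,0],[-3,0,-36,0,0,0],[-3,0,-36,0,0,0],[-3,0,-36,0,0,0],[-3,0,-36,0,0,0],[-3,0,-36,0,0,0],[-3,0,-36,0,0,0]]'
python3 -m inch '[[-3,0,-36,0,0,0],[-3,0,-36,0,0,0],[-3,0,-36,0,0,0],[-3,0,-36,0,0,0],[-2,0,-30,0,0,0],[-2,0,-18,0,0,0],[-1,0,-8,0,0,0],[0,0,0,0,0,0],[0,0,0,0,0,0],[0,0,0,0,0,0],[0,0,0,0,0,0]]'
python3 look.py wrist w10;python3 look.py top t10;python3 look.py side s10; python3 shaft.py w10
python3 - <<'E'
from h import *
d,s=pickle.load(open("pics/w10.pkl","rb"));delta(s,[.549,-.232,.06],.2)
E
```

```text
clock: 13.13
tool_pos: [0.5257, -0.0333, 0.1688]
eef_rot: [-0.703, -0.071, 0.072, 0.704]
contact_force: [0.9, -0.5, -1.2]
opening: 0.177
clock: 14.05
tool_pos: [0.5512, -0.2272, 0.1697]
eef_rot: [-0.702, -0.074, 0.073, 0.704]
contact_force: [-1.4, -0.0, -2.4]
opening: 0.176
14.05 [ 0.55119236 -0.2271746   0.16971952]
14.1 [ 0.55129428 -0.22750728  0.16980105]
14.15 [ 0.55129516 -0.22790307  0.16984509]
8898 z range 44.00214565430149 104.6438322986374 rms 0.5397671408568806
x at collar(40),tip(160):  -0.5374585299294563 -0.27079059770306324  y: -18.899966188449998 -16.84454949032983 slopes 0.002222232768553276 0.01712847248433473
collar top y,z range -45.03893607964058 [34.42249001 40.20690695]
TCP [ 0.55119236 -0.2271746   0.16971952] F [-1.4 -0.  -2.4] M [-0.11 -0.13 -0.04]
rotvec [-0.0024  0.0083  0.0013] rows 0.07
shift in present tool [ -3.3 109.7  -4.5]  in turned tool [ -3.1 109.7  -4.3]  world [  -2.2   -4.8 -109.7]
```

View pics/w10.png

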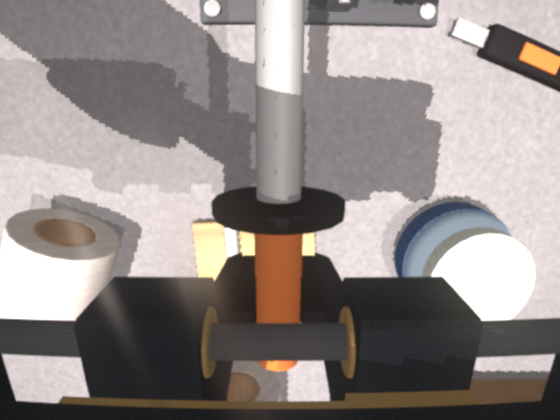

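View pics/s10.png

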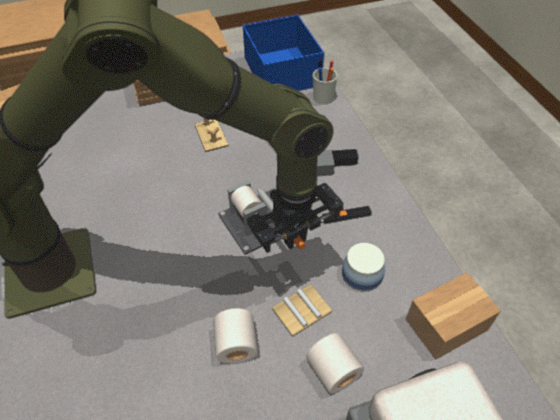

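View pics/t10.png

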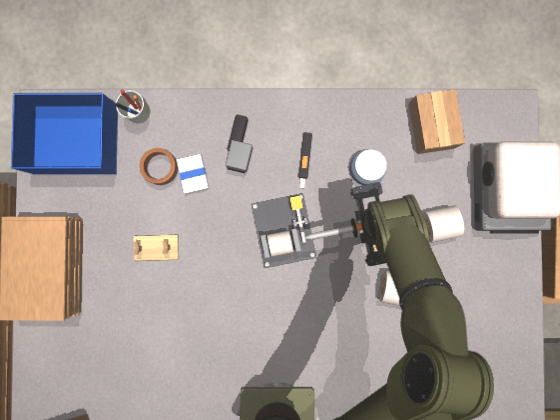

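```bash
cat > shaft2.py <<'E'
import sys
from h import *
from scipy.optimize import least_squares
for tag in sys.argv[1:]:
    d,s=pickle.load(open(f"pics/{tag}.pkl","rb"));W=cloud(d)
    Rt=R.from_quat(s["eef_rot"]).as_matrix()
    L=((W-s["tool_pos"])@Rt*1e3).reshape(-1,3)
    q=L[(abs(L[:,0])<14)&(L[:,2]>50)&(L[:,2]<142)&(L[:,1]<0)&(L[:,1]>-42)]
    if len(q)<30: print(tag,"few",len(q));continue
    f=lambda p:np.hypot(q[:,0]-p[0]-p[1]*(q[:,2]-100),q[:,1]-p[2]-p[3]*(q[:,2]-100))-8
    o=least_squares(f,[0,0,-19,0],loss="soft_l1",f_scale=1.);p=o.x
    print(tag,len(q),"rms",round(np.std(o.fun),2),"x at collar,tip",np.round([p[0]-60*p[1],p[0]+60*p[1]],1),"y",np.round([p[2]-60*p[3],p[2]+60*p[3]],1),"slopes",np.round(p[[1,3]],4))
    t=L[(abs(L[:,0])<8)&(L[:,1]<0)&(L[:,1]>-35)&(L[:,2]>100)&(L[:,2]<175)];print("  tip z",t[:,2].max())
E
python3 shaft2.py t10 s10
```

```text
t10 240 rms 1.91 x at collar,tip [-1.4 -0.6] y [-19.2 -16.3] slopes [0.0075 0.0243]
  tip z 161.33970316423998
s10 131 rms 1.51 x at collar,tip [2.7 1.7] y [-20.4 -15.4] slopes [-0.0083  0.0413]
  tip z 158.25829734151876
```

```bash
python3 -m inch '[[-3,0,-5,0.023,0.008,0],[0,25,0,0,0,0],[0,35,0,0,0,0],[0,30,0,0,0,0],[0,16,0,0,0,0],[0,5,0,0,0,0],[0,0,0,0,0,0],[0,0,0,0,0,0],[0,0,0,0,0,0],[0,0,0,0,0,0]]'
python3 look.py wrist w11;python3 look.py top t11;python3 look.py side s11; python3 shaft.py w11; python3 shaft2.py t11 s11
cat > st.py <<'E'
from plant import r
from h import *
s=r.get_state();S=np.array([.50352,-.00872]);c,q=np.cos(.2),np.sin(.2);M=np.array([[c,q],[-q,c]])
l=M@(s["tool_pos"][:2]-S)*1e3;Rm=R.from_quat(s["eef_rot"]).as_matrix()
print("TCP in stand",np.round(l,1),"z",round(s["tool_pos"][2]*1e3,1),"x-axis yaw",np.round(np.arctan2(Rm[1,0],Rm[0,0])-.2,4),"pitch up",round(Rm[2,2],4),"roll",round(Rm[2,0],4),"F",np.round(s["contact_force"],1),"M",np.round(s["moment"],2))
E
python3 st.py;python3 - <<'E'
from h import *
d,s=pickle.load(open("pics/s11.pkl","rb"));crop(d,210,170,110,110,6,"s11c")
d,s=pickle.load(open("pics/t11.pkl","rb"));crop(d,245,185,130,90,6,"t11c")
E
```

```text
clock: 15.03
tool_pos: [0.5499, -0.2327, 0.0602]
eef_rot: [-0.695, -0.07, 0.069, 0.712]
contact_force: [-0.1, -0.2, -1.4]
opening: 0.178
15.0333 [ 0.54992151 -0.23273404  0.06024112]
15.0833 [ 0.54968977 -0.2327575   0.0600565 ]
15.1333 [ 0.54949785 -0.23275197  0.05983441]
8892 z range 44.00382066826291 104.69457342250635 rms 0.5335686061433048
x at collar(40),tip(160):  -0.5626832263893651 -0.2895514584049943  y: -18.90187732584081 -16.680557233166592 slopes 0.0022760980665364238 0.018511000772285156
collar top y,z range -44.1170399210431 [34.26822048 40.19467118]
TCP [ 0.54992151 -0.23273404  0.06024112] F [-0.1 -0.2 -1.4] M [-0.23 -0.1   0.01]
t11 204 rms 2.04 x at collar,tip [-1.2 -1. ] y [-19.  -16.4] slopes [0.0017 0.0213]
  tip z 161.16972771602693
s11 109 rms 1.71 x at collar,tip [1.7 1.8] y [-18.1 -16.4] slopes [0.0008 0.0136]
  tip z 159.79941505109238
TCP in stand [   0.3 -228.6] z 59.6 x-axis yaw -0.0032 pitch up 0.0233 roll 0.0025 F [ 1.   0.5 -1.8] M [-0.22 -0.16  0.  ]
```

View pics/s11c.png

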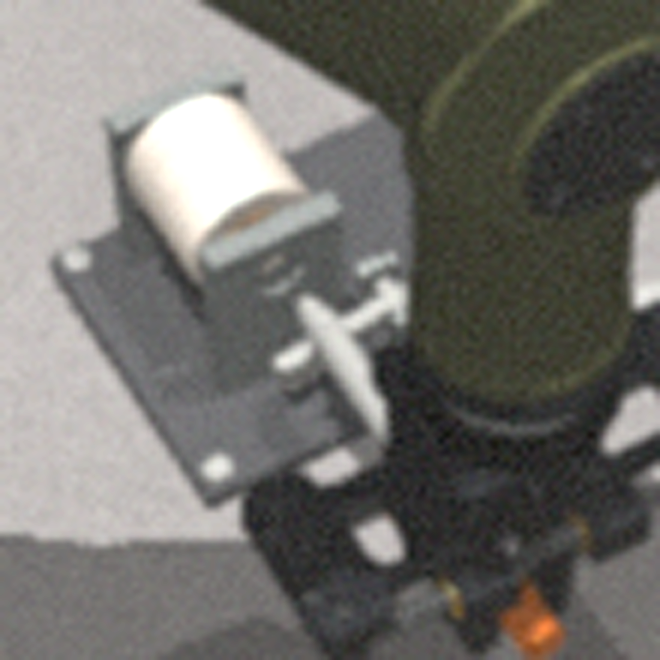

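View pics/t11c.png

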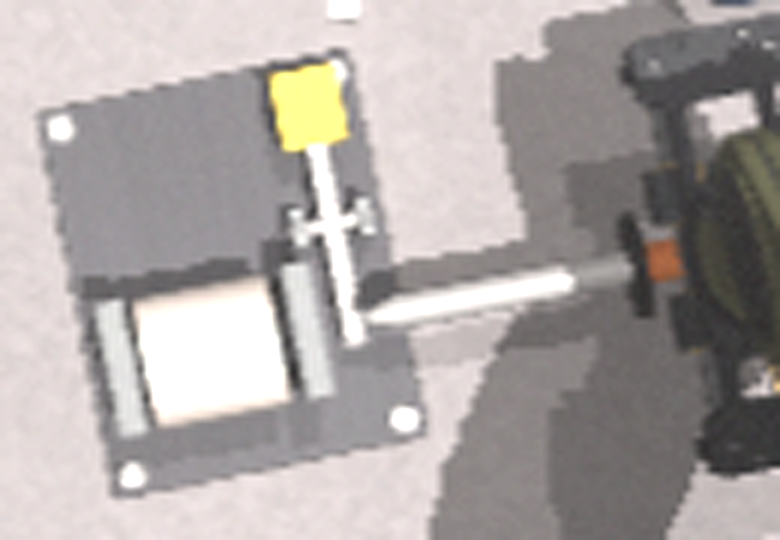

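Run:
```python
from h import *
S=np.array([.50352,-.00872]);c,q=np.cos(.2),np.sin(.2);M=np.array([[c,q],[-q,c]])
t,_=pickle.load(open("pics/t11.pkl","rb"));d,s=pickle.load(open("pics/s11.pkl","rb"))
cp=lambda X,Y,x0,y0,k:(x0+(X+.5)/k-.5,y0+(Y+.5)/k-.5)
st=lambda w:np.r_[M@(w[:2]-S),w[2]].round(4)
print("tip top@.079",st(onplane(t,*cp(365,318,245,185,6),.079)),"mid shaft",st(onplane(t,*cp(570,281,245,185,6),.079)))
for h in (.073,.076,.079,.082): print("tip side",h,st(onplane(d,*cp(302,298,210,170,6),h)))
# where would hole centre and predicted tip project in side image crop
def w(x,y,z): p=M.T@[x,y]+S;return [*p,z]
for n,p in dict(hole=(0,-.048,.075),tipideal=(0,-.068,.075)).items():
    a=proj(d,w(*p));print(n,[(a[0]-210+.5)*6-.5,(a[1]-170+.5)*6-.5])
```

```text
tip top@.079 [-0.0001 -0.0685  0.079 ] mid shaft [-0.0021 -0.1616  0.079 ]
tip side 0.073 [ 0.0054 -0.062   0.073 ]
tip side 0.076 [ 0.0043 -0.0641  0.076 ]
tip side 0.079 [ 0.0032 -0.0662  0.079 ]
tip side 0.082 [ 0.0022 -0.0684  0.082 ]
hole [np.float64(273.8104662339728), np.float64(277.1466184790949)]
tipideal [np.float64(297.40261487763985), np.float64(310.2630604471275)]
```

```bash
python3 -m inch '[[0.3,4,0,0,-0.005,0],[0,0,0,0,0,0],[0,0,0,0,0,0],[0,0.2,10,0,0,0],[0,0.3,12,0,0,0],[0,0.2,10,0,0,0],[0,0,0,0,0,0],[0,0,0,0,0,0],[0,0,0,0,0,0]]'
python3 st.py; python3 look.py side s12;python3 look.py top t12;python3 - <<'E'
from h import *
d,s=pickle.load(open("pics/s12.pkl","rb"));crop(d,210,170,110,110,6,"s12c")
d,s=pickle.load(open("pics/t12.pkl","rb"));crop(d,245,185,130,90,6,"t12c")
E
```

```text
clock: 15.93
tool_pos: [0.5428, -0.2014, 0.0548]
eef_rot: [-0.695, -0.071, 0.072, 0.712]
contact_force: [0.3, 0.5, -1.2]
opening: 0.183
TCP in stand [   0.2 -196.6] z 54.8 x-axis yaw 0.0019 pitch up 0.0234 roll 0.0012 F [ 0.3  0.5 -1.2] M [-0.21 -0.13  0.01]
15.9333 [ 0.5427632  -0.20141073  0.05481381]
15.9833 [ 0.5427543  -0.20175222  0.05477324]
```

View pics/s12c.png

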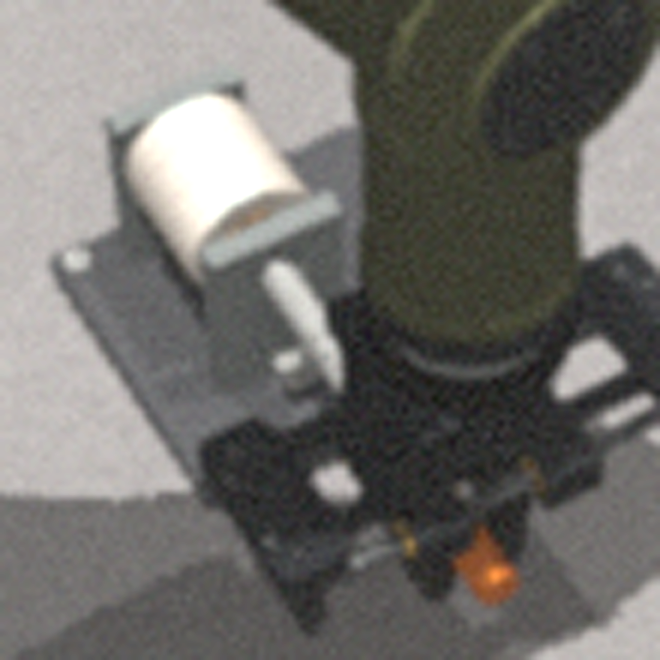

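View pics/t12c.png

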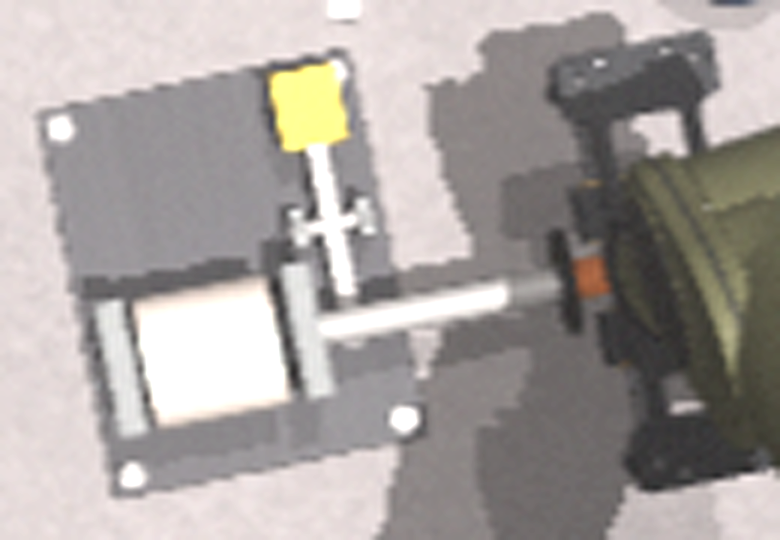

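```bash
python3 -m inch '[[0,-0.4,8,0,0,0],[0,0.2,10,0,0,0],[0,0.2,10,0,0,0],[0,0.2,10,0,0,0],[0,0.2,8,0,0,0],[0,0,0,0,0,0],[0,0,0,0,0,0]]'
python3 st.py; python3 look.py wrist w13; python3 shaft.py w13
```

```text
clock: 16.62
tool_pos: [0.5335, -0.155, 0.0556]
eef_rot: [-0.695, -0.071, 0.072, 0.712]
contact_force: [0.0, -0.6, -1.8]
opening: 0.179
TCP in stand [   0.3 -149.3] z 55.6 x-axis yaw 0.0038 pitch up 0.0241 roll 0.0012 F [ 0.  -0.6 -1.8] M [-0.19 -0.13  0.07]
16.6167 [ 0.53346001 -0.15500714  0.05558297]
9005 z range 44.00929655013833 105.81715419230736 rms 1.0738704440106623
x at collar(40),tip(160):  -0.5268022032172486 -0.3250412333876938  y: -18.84501464958056 -17.09864521049811 slopes 0.0016813414152462903 0.014553078659020422
collar top y,z range -44.05841699244063 [34.25767547 40.22189396]
TCP [ 0.53346001 -0.15500714  0.05558297] F [ 0.  -0.6 -1.8] M [-0.19 -0.13  0.07]
```

View pics/w13.png

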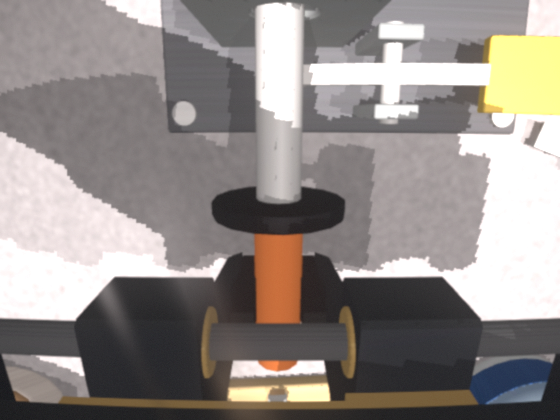

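```bash
python3 -m inch '[[0,0.2,10,0,0,0],[0,0.3,12,0,0,0],[0,0.3,12,0,0,0],[0,0.2,10,0,0,0],[0,0,0,0,0,0],[0,0,0,0,0,0]]'
python3 st.py
```

```text
clock: 17.17
tool_pos: [0.5246, -0.1124, 0.0556]
eef_rot: [-0.695, -0.071, 0.072, 0.712]
contact_force: [0.4, 0.8, -2.5]
opening: 0.181
TCP in stand [ 1.000e-01 -1.058e+02] z 55.6 x-axis yaw 0.0032 pitch up 0.0239 roll 0.0012 F [ 0.4  0.8 -2.5] M [-0.21 -0.13 -0.05]
```

```bash
python3 -m inch '[[0,0.2,7,0,0,0],[0,0.1,5,0,0,0],[0,0.1,3,0,0,0],[0,0,2,0,0,0],[0,0,0,0,0,0],[0,0,0,0,0,0],[0,0,0,0,0,0]]'
python3 st.py;python3 look.py wrist w14;python3 look.py top t14
python3 - <<'E'
from h import *
d,s=pickle.load(open("pics/t14.pkl","rb"));crop(d,245,185,130,90,6,"t14c")
E
```

```text
clock: 17.75
tool_pos: [0.5212, -0.0964, 0.0555]
eef_rot: [-0.695, -0.071, 0.072, 0.712]
contact_force: [-0.1, 0.4, -2.1]
opening: 0.182
TCP in stand [ -0.1 -89.5] z 55.5 x-axis yaw 0.0016 pitch up 0.0238 roll 0.0013 F [-0.1  0.4 -2.1] M [-0.16 -0.11  0.02]
17.75 [ 0.52123696 -0.09644934  0.05553976]
17.8 [ 0.52123386 -0.09652577  0.05554731]
```

View pics/w14.png

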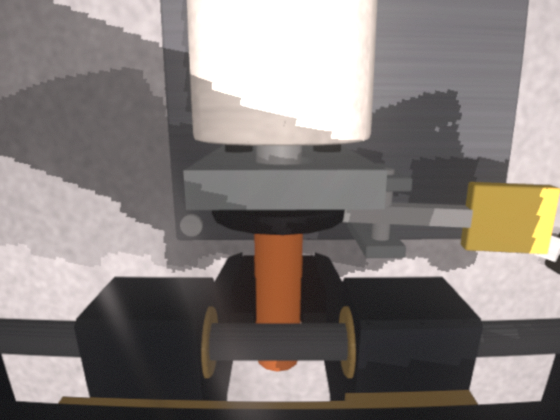

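View pics/t14c.png

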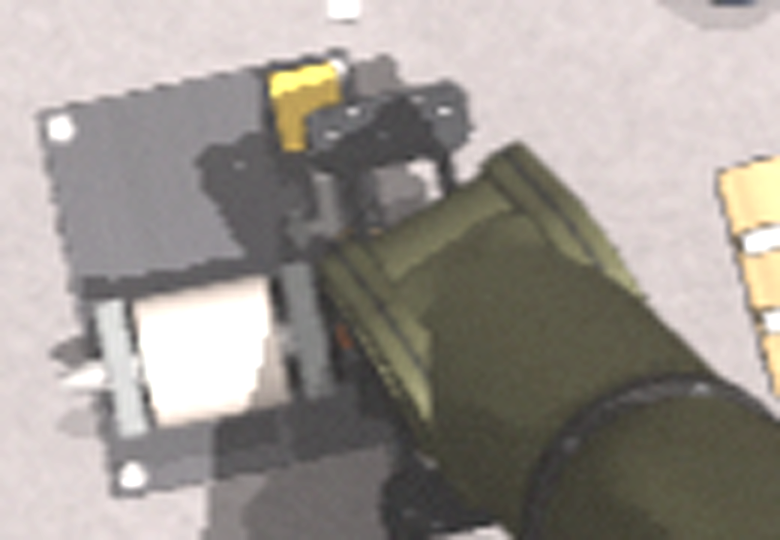

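```bash
python3 -m inch '[[0,0,1,0,0,0],[0,0,0.7,0,0,0],[0,0,0,0,0,0],[0,0,0,0,0,0]]'; python3 st.py
python3 -m inch '[[0,0,0.7,0,0,0],[0,0,0.7,0,0,0],[0,0,0,0,0,0],[0,0,0,0,0,0]]'; python3 st.py
```

```text
clock: 18.18
tool_pos: [0.5209, -0.0949, 0.0556]
eef_rot: [-0.695, -0.071, 0.072, 0.712]
contact_force: [0.4, -1.1, -1.6]
opening: 0.182
TCP in stand [ -0.1 -88. ] z 55.6 x-axis yaw 0.0017 pitch up 0.0234 roll 0.0013 F [ 0.4 -1.1 -1.6] M [-0.56 -0.19 -0.02]
clock: 18.52
tool_pos: [0.521, -0.0948, 0.0557]
eef_rot: [-0.696, -0.071, 0.071, 0.711]
contact_force: [0.9, -4.1, -1.7]
opening: 0.181
TCP in stand [  0.  -87.8] z 55.7 x-axis yaw 0.0007 pitch up 0.0217 roll 0.0015 F [ 0.9 -4.1 -1.7] M [-1.13 -0.41  0.03]
```

```bash
python3 -m inch '[[0,2,0,0,0,0],[0,0,0,0,0,0]]'; python3 -m inch '[[0,0,0,0,0,0],[0,0,0,0,0,0],[0,0,0,0,0,0],[0,0,0,0,0,0],[0,0,0,0,0,0]]' 34; python3 st.py; python3 look.py wrist w15;python3 look.py top t15
```

```text
clock: 18.68
tool_pos: [0.5212, -0.0949, 0.0538]
eef_rot: [-0.696, -0.071, 0.071, 0.711]
contact_force: [2.2, -5.8, 0.9]
opening: 0.178
clock: 19.1
tool_pos: [0.5204, -0.0923, 0.0536]
eef_rot: [-0.695, -0.071, 0.072, 0.712]
contact_force: [0.4, -0.0, 0.3]
opening: 0.388
TCP in stand [ -0.  -85.3] z 53.6 x-axis yaw 0.0026 pitch up 0.0249 roll 0.0013 F [ 0.4 -0.   0.3] M [-0.08 -0.12 -0.03]
19.1 [ 0.52043749 -0.09232468  0.05362981]
19.15 [ 0.52044875 -0.09248581  0.05361632]
```

View pics/w15.png

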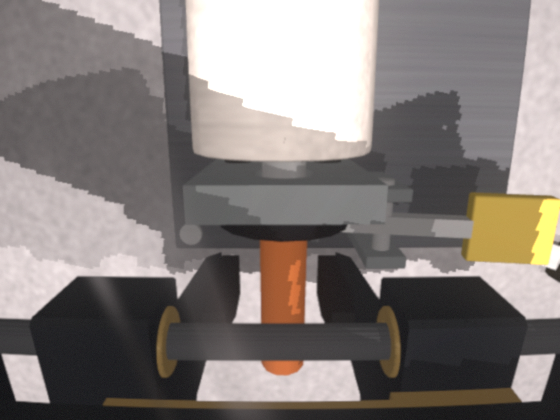

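```bash
python3 -m inch '[[0,-10,0,0,0,0],[0,-25,0,0,0,0],[0,-38,0,0,0,0],[0,-38,0,0,0,0],[0,-35,0,0,0,0],[0,0,0,-0.0249,0,0],[0,0,0,0,0,0],[0,0,0,0,0,0]]'
python3 look.py wrist w16
python3 - <<'E'
from plant import r
from h import *
d,s=pickle.load(open("pics/w16.pkl","rb"));print(np.round(s["q"],2))
W=cloud(d,s);S=np.array([.50352,-.00872]);c,q=np.cos(.2),np.sin(.2);M=np.array([[c,q],[-q,c]])
L=np.dstack([(W[...,:2]-S)@M.T,W[...,2]])*1e3
np.save("pics/L16.npy",L)
p=L.reshape(-1,3)
roll=p[(p[:,2]>98.5)&(abs(p[:,1])<35)&(abs(p[:,0])<25)];print("roll y",np.percentile(roll[:,1],[1,99]),"zmax",np.percentile(roll[:,2],99),"x",roll[:,0].mean())
hd=p[(p[:,2]>74)&(p[:,2]<92)&(p[:,1]<-60)&(p[:,1]>-125)&(abs(p[:,0])<15)];print("handle y",np.percentile(hd[:,1],[1,99]),"z",np.percentile(hd[:,2],98),np.polyfit(hd[:,1],hd[:,0],1))
E
```

```text
clock: 19.87
tool_pos: [0.5206, -0.0963, 0.2001]
eef_rot: [0.704, 0.072, -0.071, -0.703]
contact_force: [-0.4, 0.4, -0.3]
opening: 0.385
19.8667 [ 0.52060444 -0.0963391   0.20006859]
[ 0.43  0.66 -0.55  1.89  0.5   0.73 -0.2 ]
roll y [-28.18587507  29.94865902] zmax 106.77976001377758 x 0.02463296782798376
handle y [-115.80334256  -60.62001274] z 82.21044815663711 [0.00244224 1.0675921 ]
```

View pics/w16.png

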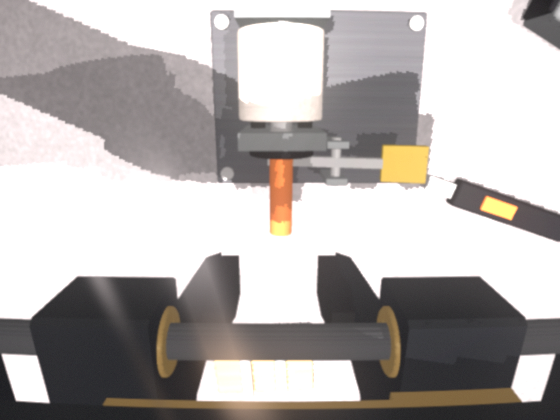

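```bash
python3 -m inch '[[0,0,0,0,-0.125,0],[0,0,0,0,-0.125,0],[0,0,0,0,-0.125,0],[0,0,0,0,-0.125,0],[0,0,0,0,-0.125,0],[0,0,0,0,-0.125,0],[0,0,0,0,-0.125,0],[0,0,0,0,-0.125,0],[0,0,0,0,-0.125,0],[0,0,0,0,-0.125,0],[0,0,0,0,-0.125,0],[0,0,0,0,-0.125,0]]' 0 20
python3 - <<'E'
from plant import r
from h import *
s=r.get_state();print(np.round(s["q"],2));L=np.load("pics/L16.npy")
t=L[150:178,388:422].reshape(-1,3);print("tab",t.mean(0),t.std(0))
S=np.array([.50352,-.00872]);c,q=np.cos(.2),np.sin(.2);M=np.array([[c,q],[-q,c]])
w=M.T@[.100,-.064]+S;print(w);delta(s,[*w,.1],.2+np.pi/2)
E
```

```text
clock: 20.92
tool_pos: [0.52, -0.0968, 0.1981]
eef_rot: [-0.464, -0.533, 0.534, 0.465]
contact_force: [0.5, -0.1, -0.7]
opening: 0.007
[ 0.64  0.78 -0.96  1.87  0.8   0.93  1.01]
tab [ 99.97137317 -63.53172906  58.10308637] [7.56440318 6.51461735 1.4939905 ]
[ 0.61424149 -0.05157733]
rotvec [-0.0018 -0.0625  0.0006] rows 0.5
shift in present tool [ 31.8  98.  -99.7]  in turned tool [  25.6   98.1 -101.3]  world [ 94.2  45.2 -98.1]
```

```bash
python3 -m inch '[[0,0,0,0,-0.0625,0],[9,0,-34,0,0,0],[9,0,-34,0,0,0],[7.6,0,-33.3,0,0,0],[0,35,0,0,0,0],[0,35,0,0,0,0],[0,28,0,0,0,0],[0,0,0,0,0,0],[0,0,0,0,0,0],[0,0,0,0,0,0]]'
python3 - <<'E'
from plant import r
from h import *
s=r.get_state()
S=np.array([.50352,-.00872]);c,q=np.cos(.2),np.sin(.2);M=np.array([[c,q],[-q,c]])
w=M.T@[.100,-.064]+S;delta(s,[*w,.037],.2+np.pi/2)
E
python3 look.py wrist w17
```

```text
clock: 21.75
tool_pos: [0.6162, -0.0514, 0.1026]
eef_rot: [0.45, 0.547, -0.545, -0.449]
contact_force: [-0.1, 1.2, 0.4]
opening: 0.01
rotvec [ 0.0023 -0.0062  0.0002] rows 0.05
shift in present tool [ 0.2 65.6  2.1]  in turned tool [ 0.2 65.6  1.9]  world [ -1.9  -0.2 -65.6]
21.75 [ 0.61617248 -0.05142702  0.10257167]
```

View pics/w17.png

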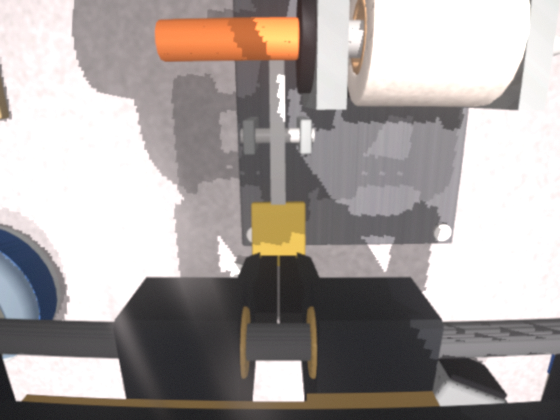

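```bash
python3 -m inch '[[0,20,2,0,0,0],[0,15,0,0,0,0],[0,8,0,0,0,0],[0,5,0,0,0,0],[0,5,0,0,0,0],[0,5,0,0,0,0],[0,4,0,0,0,0],[0,0,0,0,0,0],[0,0,0,0,0,0]]'; python3 st.py
```

```text
clock: 22.55
tool_pos: [0.6139, -0.0521, 0.0398]
eef_rot: [0.45, 0.546, -0.546, -0.449]
contact_force: [1.2, 0.0, 0.8]
opening: 0.006
TCP in stand [ 99.6 -64.5] z 39.8 x-axis yaw 1.5645 pitch up -0.0016 roll -0.0005 F [1.2 0.  0.8] M [-0.03 -0.26 -0.02]
```

```bash
python3 -m inch '[[0,1.5,0,0,0,0],[0,1.5,0,0,0,0],[0,1,0,0,0,0],[0,1,0,0,0,0],[0,0,0,0,0,0],[0,0,0,0,0,0]]'; python3 st.py; python3 look.py wrist w18
```

```text
clock: 23.05
tool_pos: [0.6141, -0.0521, 0.0387]
eef_rot: [0.451, 0.546, -0.546, -0.448]
contact_force: [-6.0, -3.2, 28.3]
opening: 0.004
TCP in stand [ 99.7 -64.5] z 38.7 x-axis yaw 1.5646 pitch up -0.0026 roll -0.0027 F [-6.  -3.2 28.3] M [-0.6   1.53  0.01]
23.05 [ 0.61405852 -0.0521051   0.03868246]
```

View pics/w18.png

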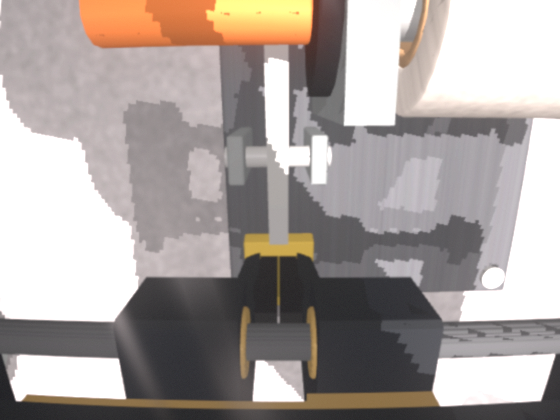

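```bash
python3 -m inch '[[0,-5,0,0,0,0],[0,-15,0,0,0,0],[0,-30,0,0,0,0],[0,-38,0,0,0,0],[0,-38,0,0,0,0],[0,-20,0,0,0,0],[0,0,0,0,0,0],[0,0,0,0,0,0],[0,0,0,0,0,0]]'; python3 st.py; python3 look.py wrist w19;python3 look.py side s19;python3 look.py top t19;python3 - <<'E'
from h import *
d,s=pickle.load(open("pics/s19.pkl","rb"));crop(d,200,160,120,100,6,"s19c")
d,s=pickle.load(open("pics/w19.pkl","rb"))
W=cloud(d,s);S=np.array([.50352,-.00872]);c,q=np.cos(.2),np.sin(.2);M=np.array([[c,q],[-q,c]])
L=np.dstack([(W[...,:2]-S)@M.T,W[...,2]])*1e3;p=L.reshape(-1,3)
k=p[(abs(p[:,1]+64)<3)&(p[:,0]>-5)&(p[:,0]<122)&(p[:,2]>25)]
for a in range(-5,120,10):
    z=k[(k[:,0]>=a)&(k[:,0]<a+10)][:,2]
    if len(z): print(a+5,np.median(z).round(1),len(z))
E
```

```text
clock: 23.85
tool_pos: [0.6126, -0.0527, 0.1798]
eef_rot: [-0.449, -0.546, 0.547, 0.449]
contact_force: [-0.2, -0.6, -0.5]
opening: 0.003
TCP in stand [ 98.2 -64.8] z 179.8 x-axis yaw 1.5647 pitch up 0.001 roll -0.001 F [-0.2 -0.6 -0.5] M [ 0.04 -0.14 -0.01]
23.85 [ 0.61260487 -0.05269621  0.17976236]
23.9 [ 0.61243046 -0.05273632  0.17920449]
23.95 [ 0.61244073 -0.05266116  0.17904451]
0 81.0 166
10 70.7 151
20 54.2 118
30 52.2 112
40 50.2 112
50 47.9 104
60 45.9 97
70 261.7 1276
80 270.3 591
90 205.9 1039
100 38.3 118
110 35.6 75
120 34.3 23
```

View pics/w19.png

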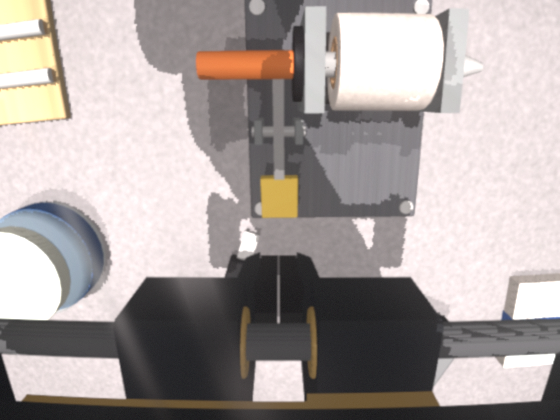

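View pics/s19c.png

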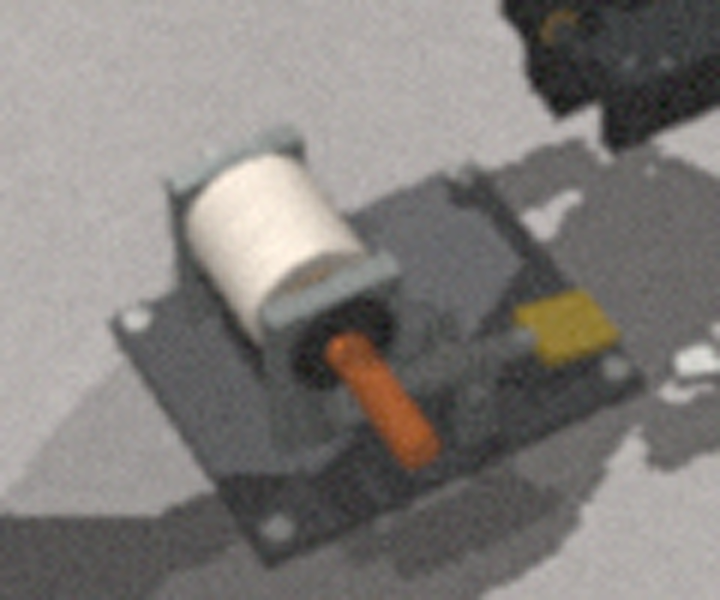

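View pics/t19.png

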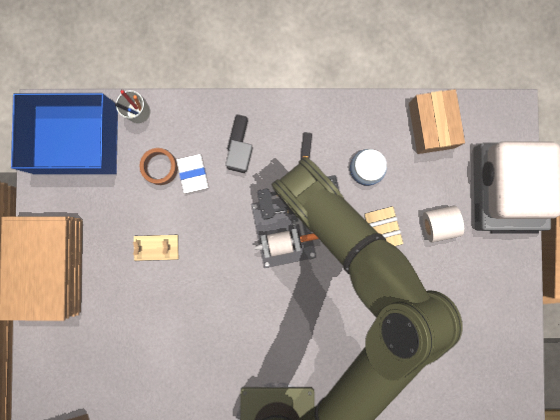

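Run:
```python
from h import *
d,s=pickle.load(open("pics/w19.pkl","rb"))
W=cloud(d,s);S=np.array([.50352,-.00872]);c,q=np.cos(.2),np.sin(.2);M=np.array([[c,q],[-q,c]])
L=np.dstack([(W[...,:2]-S)@M.T,W[...,2]])*1e3;p=L.reshape(-1,3)
roll=p[(p[:,2]>98.5)&(abs(p[:,1])<35)&(abs(p[:,0])<25)];print("roll y",np.percentile(roll[:,1],[1,99]),"zmax",np.percentile(roll[:,2],99),"x",roll[:,0].mean())
hd=p[(p[:,2]>74)&(p[:,2]<92)&(p[:,1]<-60)&(p[:,1]>-125)&(abs(p[:,0])<15)];print("handle y",np.percentile(hd[:,1],[1,99]),"z top",np.percentile(hd[:,2],98))
t=p[(p[:,1]>50)&(p[:,1]<90)&(abs(p[:,0])<10)&(p[:,2]>60)];print("tip",t[:,1].max(),np.median(t,0))
k=L[182:212,264:294].reshape(-1,3);print("tab",np.median(k,0))
```

```text
roll y [-28.85165105  29.77059468] zmax 106.85759919701752 x 0.24577374540914995
handle y [-115.95545132  -60.54036739] z top 82.47092157135044
tip 71.59980711518622 [ 1.34190596 61.78115528 78.04907011]
tab [nan nan nan]
```

```bash
python3 -c "
from plant import r
print(r.finish_job())"
```

```text
the job is handed in; nothing more can be done
None
```

The stand is loaded and I handed the job in at about 24 s of the 61 s allowed. No verdict was given.

- **What I did:** I set the 60 mm roll on the rollers. I then slid the spindle through the near cheek, the core and the far cheek until the collar pressed on the near cheek at about 4 N. Last, I pressed the yellow tab to its stop (28 N, against the 40 N limit) and lifted the arm clear.
- **Roll:** in the last pictures it is centred within about 1 mm in stand x and y.
- **Spindle:** the handle's end is at y -116 mm and the tip at y +72 mm in the stand frame, which puts the collar home.
- **Keeper:** the tab top reads about 38 mm high. The lever slopes about 0.2 rad down towards the tab, which I read as a joint value near 0.4 rad.
- **Other things:** the bystanders look unmoved in the final top view, though the arm hides part of it. I did not measure them.
- **Checks that failed or disagreed:**
    - My last numeric reading of the tab returned no value, so the keeper result rests on the separate height profile and on the press ending at its stop.
    - The wrist camera reads heights 1–2 mm too high.
    - The side camera put the spindle tip about 3 mm to one side of where the top camera had it. I followed the top and wrist views, and the spindle met no resistance until the collar touched the cheek.

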